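# Clear the embroidery desk after a session

## Task

Clear the embroidery desk: put every spool of thread in the white basket, lay the scissors and thread snips in the low dark-wood tray, and stand every marking pen on end in the narrow light-wood pen stand. Everything must lie fully inside its own holder, and the other things on the desk (jar, tin, glue bottle, tape measure) stay where they are.

Things in the scene. Friction and masses are not known exactly. Their poses are not given: they have to be found in the camera images.
- basket: White slotted plastic basket, open on top, fixed to the desk: 150 (its x) by 170 (its y) by 65 mm high, walls and floor 4 mm. Origin at the centre of its underside, z up. Home of the thread spools.
- tray: Low dark-wood tray, open on top, fixed to the desk: 150 (its x) by 180 (its y) by 32 mm high, walls and floor 6 mm. Origin at the centre of its underside, z up. Home of the cutting tools (scissors and snips).
- pen_stand: Narrow light-wood pen stand, open on top, fixed to the desk: 48 (its x) by 118 (its y) by 80 mm high, walls, dividers and floor about 4 mm; two dividers split it into three cells side by side along its y, each about 40 by 34 mm inside and 76 mm deep, with centres at y = -38, 0 and +38 mm. Origin at the centre of its underside, z up. Home of the pens, standing on either end.
- spool_1: Spool of sewing thread, two wooden flanges 32 mm across and wound thread 27 mm across between them, 46 mm tall, about 30 g; at first it stands on one flange. Origin at its centre, z along its axis. May be absent (None from the start).
- spool_2: Spool of sewing thread, two wooden flanges 32 mm across and wound thread 27 mm across between them, 46 mm tall, about 30 g; at first it stands on one flange. Origin at its centre, z along its axis. May be absent (None from the start).
- spool_3: Spool of sewing thread, two wooden flanges 32 mm across and wound thread 27 mm across between them, 46 mm tall, about 30 g; at first it stands on one flange. Origin at its centre, z along its axis. May be absent (None from the start).
- pen_1: Capped fabric-marking pen, white with a grey cap, straight six-sided barrel 14 mm across the flats (16 mm across the corners), 120 mm long with small domed ends (so it leans in a cell), 20 g, lying on the desk on one of its flats. Origin at its centre, x along its length (cap at +x). May be absent (None from the start).
- pen_2: Capped fabric-marking pen, white with a grey cap, straight six-sided barrel 14 mm across the flats (16 mm across the corners), 120 mm long with small domed ends (so it leans in a cell), 20 g, lying on the desk on one of its flats. Origin at its centre, x along its length (cap at +x). May be absent (None from the start).
- pen_3: Capped fabric-marking pen, white with a grey cap, straight six-sided barrel 14 mm across the flats (16 mm across the corners), 120 mm long with small domed ends (so it leans in a cell), 20 g, lying on the desk on one of its flats. Origin at its centre, x along its length (cap at +x). May be absent (None from the start).
- scissors_1: Closed small embroidery scissors of steel with two finger loops, 106 mm long, 56 mm across the loops, 9 mm thick, 35 g, lying flat; the rivet block at the origin is 22 mm long and 14 mm wide: grip it across y. Origin on the underside at the rivet, x towards the points, z up. May be absent (None from the start).
- scissors_1_tip (a point): The pointed end of scissors_1, 55 mm from its origin along its x. None if absent.
- scissors_1_back (a point): The other end of scissors_1, 51 mm behind its origin. None if absent.
- scissors_2: Closed small embroidery scissors of steel with two finger loops, 106 mm long, 56 mm across the loops, 9 mm thick, 35 g, lying flat; the rivet block at the origin is 22 mm long and 14 mm wide: grip it across y. Origin on the underside at the rivet, x towards the points, z up. May be absent (None from the start).
- scissors_2_tip (a point): The pointed end of scissors_2, 55 mm from its origin along its x. None if absent.
- scissors_2_back (a point): The other end of scissors_2, 51 mm behind its origin. None if absent.
- snips: Steel thread snips: a flat U-shaped spring with two short blades, 110 mm long, 23 mm wide, 10 mm thick, 35 g, lying flat, rigid when squeezed. Origin on the underside in the middle, x towards the points, z up; grip it across y at or up to 30 mm behind the origin. May be absent (None from the start).
- snips_tip (a point): The pointed end of snips, 55 mm from its origin along its x. None if absent.
- snips_back (a point): The other end of snips, 57 mm behind its origin. None if absent.
- bead_jar: Small closed glass bead jar, 32 mm across, 39 mm tall. Stays where it is; origin under its centre.
- needle_tin: Flat round steel needle tin, 36 mm across, 12 mm tall. Stays where it is; origin under its centre.
- glue_bottle: Standing white glue bottle, 36 mm across, 100 mm tall. Stays where it is; origin under its centre.
- tape_measure: Round white retracting tape measure lying flat, 52 mm across, 16 mm thick. Stays where it is; origin under its centre.

How it is judged:
By the outcome, as a careful person would: the job done as asked, in the order asked, and still so for the second after the job is handed in, with the robot touching nothing.
Of spool_1, spool_2, spool_3 only 2 to 3 are there at a start; the rules pass over those that are not, and their reading is None.
Of scissors_1, scissors_2, snips only 2 to 3 are there at a start; the rules pass over those that are not, and their reading is None.
Of pen_1, pen_2, pen_3 only 2 to 3 are there at a start; the rules pass over those that are not, and their reading is None.
At some moment in a run one of spool_1, spool_2, spool_3, scissors_1, scissors_2, snips, pen_1, pen_2, pen_3 may be knocked a few centimetres aside while the robot is not near it.
Once in a run the grip may slacken for a moment while it holds something.
It also fails if it takes over 208 s, if anything falls off the work surface, if the arm or the gripper's body presses on something with over 40 N, if the wrist force passes 120 N, or if a joint passes its speed limit or range.

## Robot

A 6-joint arm with a two-finger parallel gripper is mounted at the origin on the work surface. World frame = base frame: x ahead of the robot, y to its left, z up, the work surface at z = 0. Lengths are in m, angles in rad, forces in N, time in s.
With the tool pointing down it reaches from about 0.35 to 0.875 m from the base axis. Payload 4.2 kg.
Tool frame: the origin (TCP) lies at the very end of the fingers, on their centre line; the grasp point (between the pads) lies 19 mm behind it; z points along the fingers, y is the line along which they close (so a half turn about z gives the same grasp; the last joint's range is limited). The gripper opens to 87 mm and grips with 3 to 60 N. Pads are 19 mm wide; open, the fingers measure 117 mm over their backs; the gripper's body (75 mm by 190 mm) begins 51 mm behind the grasp point.
Start: joints at [1.44, 0.385, 0.008, 0, -1.194, -0.259], TCP at [0.237, 0.578, 0.223] pointing down, gripper open.
Joint ranges: [-3.14, 3.14], [-1.21, 2.06], [-1.07, 1.41], [-3.16, 2.05], [-2.99, -0.16], [-3.1, 3.1]. Speed limits (rad/s): [2.79, 2.79, 3.14, 3.14, 3.14, 3.14].

## Interface

Orientations are given as a 3x3 rotation matrix whose columns are the frame's x, y, z axes.
In Python, from bench import * gives the robot as it stands.
- The arm moves only by the tool play_rows, never from a script. Its argument "increments" is a list of rows, each a list of 3 entries, a list of its own where there are three numbers: the opening, from 0 (shut) to 1 (fully open), then the shift along the tool's x, y, z normalised to -1 to 1, where 1 is 300 mm, then the turn, a rotation vector about the tool's x, y, z normalised to -1 to 1, where 1 is 120 degrees. In form: [[fingers, [tx, ty, tz], [rx, ry, rz]], ...]. A call has 1 to 20 rows; each row is the pose to reach, as a shift and turn from the pose commanded when the call began, along the tool's axes at that moment; what a row does not reach only later rows make up. A row lasts 1/12 s, in which the tool goes at most 41.7 mm and 7.16 degrees, less where a joint would pass 70% of its speed; a pose out of reach is approached as far as the arm can. A call with a number of a shift or a turn outside -1 to 1 is refused whole. A call with a gripper value outside its range is refused whole. The fingers move at their own pace and stop on an object; the grip force is fixed at half the most. Time passes only in rows, so rows that repeat a pose let the fingers close. It gives the time, the measured TCP pose, the force, the opening and the grip force at its end, in the units of the state.
- state(): the state, without advancing time (a new reading comes with each control period).
- get_image(name): name is "side" or "top" or "wrist"; returns a dict with "color" (384x512x3 uint8, red, green, blue), "K" (3x3 intrinsics, pixels), "world_to_cam" (4x4, takes a point from world to camera coordinates). Camera axes: x right, y down, z forward; pixel columns grow to the right and rows downward; lengths in m; the calibration is good to about 2 mm. A picture is of the moment at which its call begins. There is no depth.
- finish_job(): hands the job in; it is judged then, once.
The state is a dict: "t": time; "q": joint angles; "dq": joint speeds; "joint_efforts": joint torques, N m; "tool_pos": TCP position; "orientation": TCP orientation; "force": force on the tool from outside, world axes, zero at the start; "wrist_torque": the same for the moment, N m; "grip_width": finger opening in m; "gripper_force": force on a finger pad.
Only numpy, scipy, OpenCV 4.12 (cv2) and the standard library are available. Lean on these libraries where they do the work, as an engineer would, in place of code of your own. Each camera call takes 0.05 s, during which the arm holds its last target. There are 200 camera calls.

## Working session

There is one attempt and no reset: what is moved stays moved. The work goes in short steps, Python scripts to look and compute and a tool call to move; the robot and the scene stay as the last step left them, time stands still between calls to the robot, and variables do not carry over. Pictures are saved under pics/ and viewed, at most 14 in all, crops included, and the job is handed in when it is done.

Besides the shell and the picture viewer there is one more tool, called after "Emit:" as name(argument=value, ...) on one line, values as JSON. play_rows: Moves the arm, as the interface text tells. Scaled input: -1 to 1 covers 300 mm each way for a shift and 120 degrees each way for a turn. Its arguments: {"type":"object","properties":{"increments":{"type":"array","items":{"type":"array"}}},"required":["increments"]}

```bash
ls; mkdir -p pics; python3 - <<'E'
from bench import *
import cv2
s=state();print(s)
for n in("top","side"):
    i=get_image(n);cv2.imwrite(f"pics/{n}0.png",i["color"][:,:,::-1]);print(n,i["K"].tolist(),i["world_to_cam"].tolist())
E
```

```text
pics
{'t': 0.0, 'q': array([ 1.43957789e+00,  3.85578444e-01,  6.63869145e-03, -5.10062664e-04,
       -1.19401966e+00, -2.58618666e-01]), 'dq': array([-0.00016373, -0.00064669,  0.0001949 ,  0.00064514, -0.00038239,
        0.00082952]), 'joint_efforts': array([ 1.26794839e-04, -3.90664816e+01,  1.87416208e+01,  4.21986222e+00,
        1.11051303e-02, -1.90663727e-04]), 'tool_pos': array([0.23726364, 0.5775606 , 0.2214498 ]), 'orientation': array([[ 9.24899484e-01, -3.80210964e-01, -7.53224179e-04],
       [-3.80211698e-01, -9.24897145e-01, -2.08238899e-03],
       [ 9.50922337e-05,  2.21238515e-03, -9.99997548e-01]]), 'force': array([-0.86619185,  0.20815946,  0.18099407]), 'wrist_torque': array([ 0.02682017, -0.02821356,  0.01193807]), 'gripper_force': 0.0, 'grip_width': 0.08709060573251894}
top [[381.0654077171782, 0.0, 254.3040759558512], [0.0, 381.0654077171782, 190.0414522851803], [0.0, 0.0, 1.0]] [[0.019248494230294157, -0.9998085791282, -0.003507217061533844, -0.005292086084279377], [-0.990758446512773, -0.01860295232495708, -0.13435635760317458, 0.5453957546677748], [0.1342653944002813, 0.0060609625015964124, -0.9909268734876914, 1.220032761263107], [0.0, 0.0, 0.0, 1.0]]
side [[415.5712010672802, 0.0, 252.79922179683487], [0.0, 415.5712010672802, 190.09143859516368], [0.0, 0.0, 1.0]] [[0.9011673179521893, -0.43343080863461125, -0.005932889785313886, -0.46975772711372676], [-0.2774718004359768, -0.5662818280967273, -0.7761019850059953, 0.20211651345648632], [0.3330268232705515, 0.7010439538957424, -0.6305795030672573, 0.9315993491858444], [0.0, 0.0, 0.0, 1.0]]
```

View pics/top0.png

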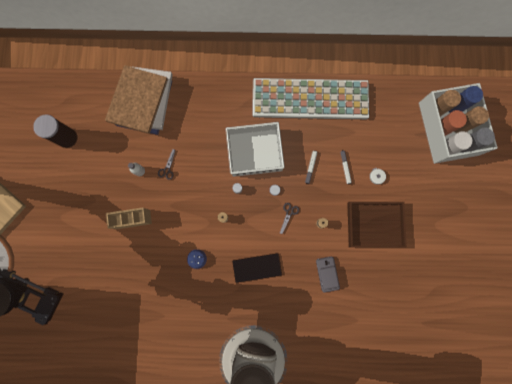

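View pics/side0.png

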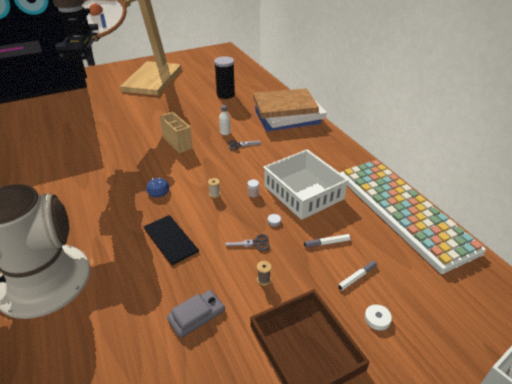

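The top view shows the basket (255,150), tray (376,225), pen stand (126,217), pens (312,167) and (347,167), scissors (169,163) and (289,217), and spools (222,217) and (322,223). The jar is at (237,188), tin (275,190), glue (136,169) and tape (378,176). I'll zoom in on both views.

```bash
cat > h.py <<'E'
from bench import *
import cv2, numpy as np
def ray(im,uv,z):
    M=np.array(im["world_to_cam"]);R,t=M[:3,:3],M[:3,3]
    c=-R.T@t; d=R.T@np.linalg.solve(np.array(im["K"]),[uv[0],uv[1],1.])
    return c+d*(z-c[2])/d[2]
def proj(im,p):
    M=np.array(im["world_to_cam"]);c=M[:3,:3]@np.array(p)+M[:3,3];q=np.array(im["K"])@c;return q[:2]/q[2]
def blobs(mask,amin=8):
    n,l,s,c=cv2.connectedComponentsWithStats(mask.astype(np.uint8))
    return [(c[i].round(1).tolist(),int(s[i,4]),np.argwhere(l==i)[:,::-1]) for i in range(1,n) if s[i,4]>=amin]
E
python3 - <<'E'
import cv2
a=cv2.imread("pics/top0.png");cv2.imwrite("pics/tz.png",cv2.resize(a[135:250,100:425][:, :200],None,fx=4,fy=4,interpolation=cv2.INTER_CUBIC))
cv2.imwrite("pics/tz2.png",cv2.resize(a[135:255,250:420],None,fx=4,fy=4,interpolation=cv2.INTER_CUBIC))
E
```

```text
(no output)
```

View pics/tz.png

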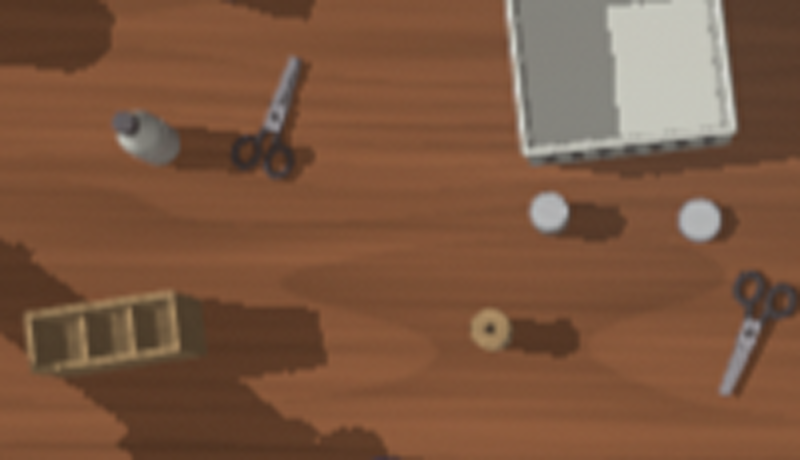

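View pics/tz2.png

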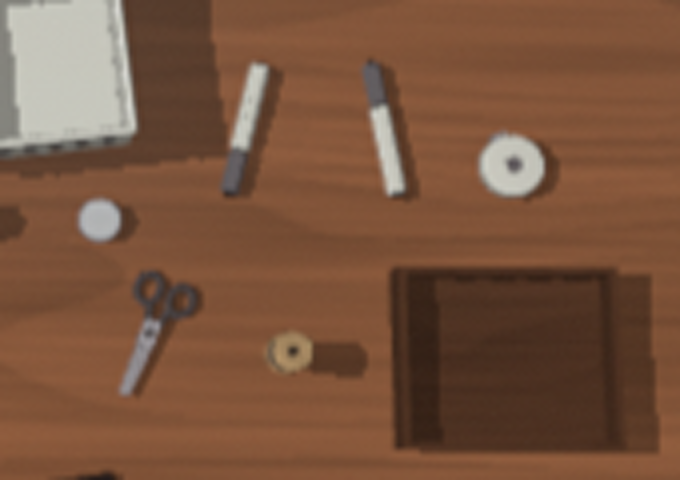

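The crops confirm two spools, two scissors and two pens, with no snips. In the top image the tips are at scissors A (173,149) and scissors B (282,233). The pens run from (314.6,150.6) to (307.4,183.1) and from (342.6,150.1) to (348.6,183.4). Next I'll turn these into positions.

```bash
python3 - <<'E'
from h import *
im=get_image("top");sd=get_image("side");a=im["color"].astype(int)
f=lambda p,o:((p[0]+.5)/4-.5+o[0],(p[1]+.5)/4-.5+o[1])
A=(100,135);B=(250,135)
pts={"spA":(A,(490,328),.046),"spB":(B,(292,351),.046),
"scA_riv":(A,(275,116),.009),"scA_tip":(A,(296,58),.004),"scA_l1":(A,(246,153),.005),"scA_l2":(A,(280,163),.005),
"scB_riv":(B,(150,331),.009),"scB_tip":(B,(127,394),.004),"scB_l1":(B,(152,290),.005),"scB_l2":(B,(183,300),.005),
"p1w":(B,(260,64),.007),"p1c":(B,(231,194),.007),"p2c":(B,(372,62),.007),"p2w":(B,(396,195),.007),
"stTL":(A,(25,313),.08),"stTR":(A,(178,291),.08),"stBR":(A,(183,350),.08),"stBL":(A,(32,373),.08),
"trTL":(B,(391,268),.032),"trTR":(B,(615,267),.032),"trBL":(B,(396,450),.032),"trBR":(B,(622,448),.032),
"jar":(A,(549,212),.039),"tin":(A,(700,220),.012),"glue":(A,(124,122),.1),"glueb":(A,(160,150),.03),"tape":(B,(513,165),.016)}
for k,(o,p,z) in pts.items():
    P=ray(im,f(p,o),z);print(k,np.array(f(p,o)).round(1),P.round(3),"side",proj(sd,P).round(0))
# basket rim: bright outline -> min area rect
m=(a.min(2)>150);m[:110]=0;m[190:]=0;m[:,:220]=0;m[:,290:]=0
b=max(blobs(m),key=lambda q:q[1]);r=cv2.minAreaRect(b[2].astype(np.float32));print(r)
for c in cv2.boxPoints(r): print("bask",c,ray(im,c,.065).round(3))
E
```

```text
spA [222.1 216.6] [0.455 0.108 0.046] side [214. 182.]
spB [322.6 222.4] [ 0.443 -0.218  0.046] side [264. 267.]
scA_riv [168.4 163.6] [0.634 0.3   0.009] side [244. 144.]
scA_tip [173.6 149.1] [0.687 0.285 0.004] side [261. 143.]
scA_l1 [161.1 172.9] [0.603 0.324 0.005] side [232. 143.]
scA_l2 [169.6 175.4] [0.595 0.294 0.005] side [234. 148.]
scB_riv [287.1 217.4] [ 0.459 -0.106  0.009] side [249. 243.]
scB_tip [281.4 233.1] [ 0.407 -0.088  0.004] side [226. 246.]
scB_l1 [287.6 207.1] [ 0.494 -0.108  0.005] side [262. 240.]
scB_l2 [295.4 209.6] [ 0.486 -0.134  0.005] side [264. 248.]
p1w [314.6 150.6] [ 0.689 -0.199  0.007] side [350. 238.]
p1c [307.4 183.1] [ 0.576 -0.174  0.007] side [305. 246.]
p2c [342.6 150.1] [ 0.693 -0.294  0.007] side [376. 265.]
p2w [348.6 183.4] [ 0.578 -0.313  0.007] side [339. 289.]
stTL [105.9 212.9] [0.458 0.473 0.08 ] side [173. 113.]
stTR [144.1 207.4] [0.478 0.353 0.08 ] side [191. 128.]
stBR [145.4 222.1] [0.431 0.346 0.08 ] side [177. 133.]
stBL [107.6 227.9] [0.411 0.464 0.08 ] side [160. 117.]
trTL [347.4 201.6] [ 0.513 -0.302  0.032] side [312. 288.]
trTR [403.4 201.4] [ 0.518 -0.486  0.032] side [369. 363.]
trBL [348.6 247.1] [ 0.365 -0.304  0.032] side [248. 316.]
trBR [405.1 246.6] [ 0.37  -0.487  0.032] side [298. 400.]
jar [236.9 187.6] [0.552 0.063 0.039] side [253. 184.]
tin [274.6 189.6] [ 0.551 -0.063  0.012] side [274. 220.]
glue [130.6 165.1] [0.609 0.397 0.1  ] side [224. 107.]
glueb [139.6 172.1] [0.6   0.389 0.03 ] side [223. 128.]
tape [377.9 175.9] [ 0.604 -0.41   0.016] side [378. 316.]
((254.46949768066406, 147.72560119628906), (46.16038513183594, 53.33843231201172), 83.6598129272461)
bask [225.41461 127.73169] [0.747 0.104 0.065]
bask [278.42682 121.84146] [ 0.77  -0.07   0.065]
bask [283.52438 167.71951] [ 0.617 -0.089  0.065]
bask [230.51218 173.60974] [0.594 0.083 0.065]
```

```bash
python3 - <<'E'
import cv2
a=cv2.imread("pics/side0.png");b=cv2.imread("pics/top0.png")
x=cv2.resize(a[95:255,150:350],None,fx=3.7,fy=3.7,interpolation=cv2.INTER_CUBIC)
cv2.imwrite("pics/sz.png",x)
E
```

```text
(no output)
```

View pics/sz.png

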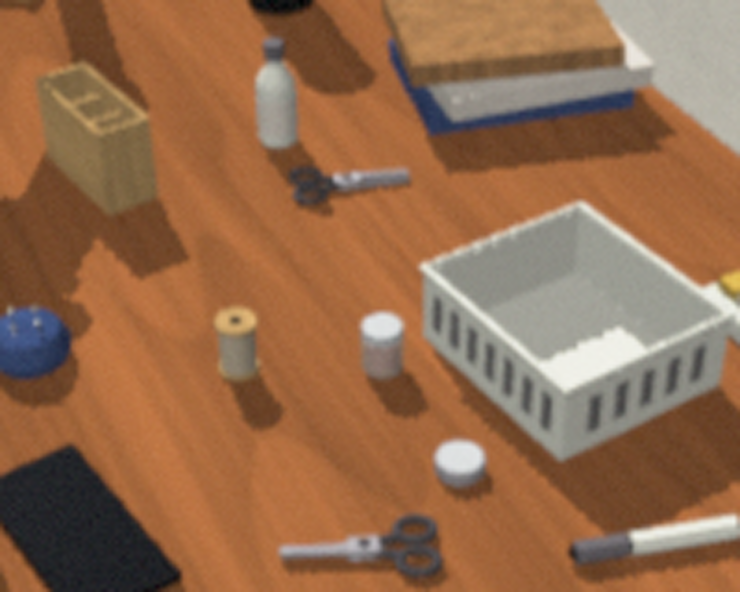

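```bash
cat >> h.py <<'E'
from scipy.spatial.transform import Rotation as Ro
import json
def tgt(yaw,tilt=0,roll=0):  # tilt about tool y, roll about tool x, deg
    return Ro.from_euler('z',yaw,degrees=True)*Ro.from_matrix(np.diag([1,-1,-1.]))*Ro.from_euler('y',tilt,degrees=True)*Ro.from_euler('x',roll,degrees=True)
def plan(*T):
    s=state();R0=Ro.from_matrix(s["orientation"]);p0=s["tool_pos"]
    print("t",round(s["t"],1),"p",p0.round(4),"yaw",round(np.degrees(np.arctan2(*s["orientation"][1::-1,0])),1),"q",s["q"].round(2),"w",round(s["grip_width"],4),"g",round(s["gripper_force"],1),"F",s["force"].round(1))
    open("log.jsonl","a").write(json.dumps([s["q"].tolist(),p0.tolist(),s["orientation"].tolist()])+"\n")
    for p,R in T:
        d=R0.inv().apply(np.array(p)-p0)/.3; r=(R0.inv()*R).as_rotvec(degrees=True)/120
        print("  ",p,"shift",d.round(3).tolist(),"turn",r.round(3).tolist())
E
python3 - <<'E'
from h import *
R=tgt(8)
plan(([.455,.108,.13],R),([.455,.108,.012],R))
E
```

```text
t 0.2 p [0.2374 0.5778 0.2219] yaw -22.3 q [ 1.44  0.39  0.01 -0.   -1.19 -0.26] w 0.0873 g 0.0 F [ 0.1  0.  -0.3]
   [0.455, 0.108, 0.13] shift [1.266, 1.172, 0.308] turn [0.001, 0.0, -0.253]
   [0.455, 0.108, 0.012] shift [1.266, 1.172, 0.701] turn [0.001, 0.0, -0.253]
```

Emit:
play_rows(increments=[[1, [0.75, 0.7, 0.15], [0, 0, -0.253]], [1, [0.75, 0.7, 0.15], [0, 0, -0.253]], [1, [0.75, 0.7, 0.15], [0, 0, -0.253]], [1, [0.75, 0.7, 0.15], [0, 0, -0.253]], [1, [0.75, 0.7, 0.15], [0, 0, -0.253]], [1, [0.75, 0.7, 0.15], [0, 0, -0.253]], [1, [0.75, 0.7, 0.15], [0, 0, -0.253]], [1, [0.75, 0.7, 0.15], [0, 0, -0.253]], [1, [0.75, 0.7, 0.15], [0, 0, -0.253]], [1, [0.75, 0.7, 0.15], [0, 0, -0.253]]])

```text
t: 1.03
tool_pos: [0.3662, 0.2974, 0.1776]
orientation: [[0.991, 0.137, 0.0], [0.137, -0.991, 0.0], [0.0, -0.0, -1.0]]
force: [0.4, -0.1, -0.1]
grip_width: 0.0874
gripper_force: 0.0
```

```bash
python3 - <<'E'
from h import *
R=tgt(8)
plan(([.455,.108,.13],R),([.455,.108,.012],R))
E
```

```text
t 1.0 p [0.3662 0.2974 0.1776] yaw 7.9 q [ 1.03  0.16 -0.42  0.   -0.98  0.68] w 0.0874 g 0.0 F [ 0.4 -0.1 -0.1]
   [0.455, 0.108, 0.13] shift [0.206, 0.666, 0.159] turn [-0.0, -0.0, -0.001]
   [0.455, 0.108, 0.012] shift [0.206, 0.666, 0.552] turn [-0.0, -0.0, -0.001]
```

Emit:
play_rows(increments=[[1, [0.206, 0.666, 0.159], [0, 0, 0]], [1, [0.206, 0.666, 0.159], [0, 0, 0]], [1, [0.206, 0.666, 0.159], [0, 0, 0]], [1, [0.206, 0.666, 0.159], [0, 0, 0]], [1, [0.206, 0.666, 0.159], [0, 0, 0]], [1, [0.206, 0.666, 0.159], [0, 0, 0]], [1, [0.206, 0.666, 0.159], [0, 0, 0]], [1, [0.206, 0.666, 0.25], [0, 0, 0]], [1, [0.206, 0.666, 0.35], [0, 0, 0]], [1, [0.206, 0.666, 0.45], [0, 0, 0]], [1, [0.206, 0.666, 0.51], [0, 0, 0]], [1, [0.206, 0.666, 0.552], [0, 0, 0]], [1, [0.206, 0.666, 0.552], [0, 0, 0]], [0.2, [0.206, 0.666, 0.552], [0, 0, 0]], [0.2, [0.206, 0.666, 0.552], [0, 0, 0]], [0.2, [0.206, 0.666, 0.552], [0, 0, 0]], [0.2, [0.206, 0.666, 0.552], [0, 0, 0]], [0.2, [0.206, 0.666, 0.552], [0, 0, 0]], [0.2, [0.206, 0.666, 0.552], [0, 0, 0]], [0.2, [0.206, 0.666, 0.552], [0, 0, 0]]])

```text
t: 2.7
tool_pos: [0.455, 0.1092, 0.0123]
orientation: [[0.99, 0.139, 0.001], [0.139, -0.99, 0.0], [0.001, -0.0, -1.0]]
force: [0.1, 0.1, -0.3]
grip_width: 0.0481
gripper_force: 0.0
```

```bash
python3 - <<'E'
from h import *
R=tgt(8)
plan(([.455,.108,.11],R),([.677,.042,.11],R),([.677,.042,.017],R))
i=get_image("wrist");cv2.imwrite("pics/w1.png",i["color"][:,:,::-1])
E
```

```text
t 2.7 p [0.455  0.1092 0.0123] yaw 8.0 q [ 0.58  0.4  -0.62 -0.   -0.54  1.13] w 0.0481 g 0.0 F [ 0.1  0.1 -0.3]
   [0.455, 0.108, 0.11] shift [-0.0, 0.004, -0.326] turn [-0.0, -0.0, 0.0]
   [0.677, 0.042, 0.11] shift [0.702, 0.325, -0.325] turn [-0.0, -0.0, 0.0]
   [0.677, 0.042, 0.017] shift [0.701, 0.325, -0.015] turn [-0.0, -0.0, 0.0]
```

Emit:
play_rows(increments=[[0, [0, 0, 0], [0, 0, 0]], [0, [0, 0, 0], [0, 0, 0]], [0, [0, 0, 0], [0, 0, 0]], [0, [0, 0, 0], [0, 0, 0]], [0, [0, 0, 0], [0, 0, 0]], [0, [0, 0, 0], [0, 0, 0]], [0, [0, 0, 0], [0, 0, 0]], [0, [0, 0, -0.08], [0, 0, 0]], [0, [0, 0, -0.18], [0, 0, 0]], [0, [0, 0, -0.3], [0, 0, 0]], [0, [0, 0, -0.36], [0, 0, 0]], [0, [0, 0, -0.36], [0, 0, 0]]])

```text
t: 3.75
tool_pos: [0.4576, 0.1106, 0.1244]
orientation: [[0.99, 0.141, 0.009], [0.141, -0.99, 0.005], [0.01, -0.003, -1.0]]
force: [-0.7, 0.1, -0.6]
grip_width: 0.0287
gripper_force: 29.7
```

```bash
python3 - <<'E'
from h import *
R=tgt(8)
plan(([.677,.042,.12],R),([.677,.042,.017],R))
E
```

```text
t 3.8 p [0.4576 0.1106 0.1244] yaw 8.1 q [ 0.58  0.22 -0.51  0.   -0.83  1.13] w 0.0287 g 29.7 F [-0.7  0.1 -0.6]
   [0.677, 0.042, 0.12] shift [0.692, 0.329, 0.02] turn [-0.002, -0.005, 0.001]
   [0.677, 0.042, 0.017] shift [0.688, 0.331, 0.363] turn [-0.002, -0.005, 0.001]
```

Emit:
play_rows(increments=[[0, [0.1, 0.046, 0], [0, 0, 0]], [0, [0.2, 0.093, 0], [0, 0, 0]], [0, [0.32, 0.148, 0], [0, 0, 0]], [0, [0.44, 0.204, 0], [0, 0, 0]], [0, [0.56, 0.26, 0], [0, 0, 0]], [0, [0.66, 0.306, 0], [0, 0, 0]], [0, [0.701, 0.325, 0], [0, 0, 0]], [0, [0.701, 0.325, 0], [0, 0, 0]], [0, [0.701, 0.325, 0.08], [0, 0, 0]], [0, [0.701, 0.325, 0.17], [0, 0, 0]], [0, [0.701, 0.325, 0.26], [0, 0, 0]], [0, [0.701, 0.325, 0.32], [0, 0, 0]], [0, [0.701, 0.325, 0.344], [0, 0, 0]], [0, [0.701, 0.325, 0.344], [0, 0, 0]], [0, [0.701, 0.325, 0.344], [0, 0, 0]]])

```text
t: 5.0
tool_pos: [0.6758, 0.0426, 0.0166]
orientation: [[0.99, 0.14, -0.001], [0.14, -0.99, -0.0], [-0.001, -0.0, -1.0]]
force: [-0.4, 0.0, -0.1]
grip_width: 0.0288
gripper_force: 29.7
```

```bash
python3 - <<'E'
from h import *
plan()
i=get_image("wrist");cv2.imwrite("pics/w1.png",i["color"][:,:,::-1])
E
```

```text
t 5.0 p [0.6758 0.0426 0.0166] yaw 8.1 q [ 0.3   0.66 -0.08 -0.   -0.83  1.41] w 0.0288 g 29.7 F [-0.4  0.  -0.1]
```

View pics/w1.png

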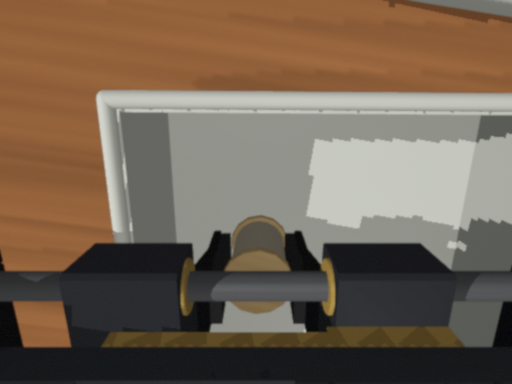

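The spool is inside the basket between the fingers at about (260,260). I'll release it, rise and head for spool B.

Emit:
play_rows(increments=[[0.55, [0, 0, 0], [0, 0, 0]], [0.55, [0, 0, 0], [0, 0, 0]], [0.55, [0, 0, 0], [0, 0, 0]], [0.55, [0, 0, 0], [0, 0, 0]], [0.55, [0, 0, -0.1], [0, 0, 0]], [0.6, [0, 0, -0.22], [0, 0, 0]], [0.8, [0, 0, -0.34], [0, 0, 0]], [1, [0, 0, -0.37], [0, 0, 0]], [1, [-0.12, 0.1, -0.37], [0, 0, 0]], [1, [-0.893, 0.75, -0.37], [0, 0, 0]], [1, [-0.893, 0.75, -0.37], [0, 0, 0]], [1, [-0.893, 0.75, -0.37], [0, 0, 0]], [1, [-0.893, 0.75, -0.37], [0, 0, 0]], [1, [-0.893, 0.75, -0.37], [0, 0, 0]], [1, [-0.893, 0.75, -0.37], [0, 0, 0]], [1, [-0.893, 0.75, -0.37], [0, 0, 0]], [1, [-0.893, 0.75, -0.37], [0, 0, 0]], [1, [-0.893, 0.75, -0.37], [0, 0, 0]], [1, [-0.893, 0.75, -0.37], [0, 0, 0]]])

```text
t: 6.63
tool_pos: [0.4426, -0.2189, 0.1282]
orientation: [[0.99, 0.138, 0.001], [0.138, -0.99, -0.0], [0.001, 0.0, -1.0]]
force: [-0.9, -0.8, 0.0]
grip_width: 0.0871
gripper_force: 0.0
```

```bash
python3 - <<'E'
from h import *
R=tgt(8)
plan(([.443,-.218,.012],R))
i=get_image("top");cv2.imwrite("pics/t1.png",i["color"][:,:,::-1])
d=cv2.absdiff(i["color"],cv2.imread("pics/top0.png")[:,:,::-1]).max(2)
cv2.imwrite("pics/d1.png",np.hstack([cv2.resize(i["color"][115:255,100:420,::-1],None,fx=2.4,fy=2.4)]))
for b in blobs(d>40,6): print(b[0],b[1])
E
```

```text
t 6.6 p [ 0.4426 -0.2189  0.1282] yaw 7.9 q [-0.13  0.26 -0.44  0.   -0.87  1.84] w 0.0871 g 0.0 F [-0.9 -0.8  0. ]
   [0.443, -0.218, 0.012] shift [0.001, -0.003, 0.387] turn [0.0, -0.001, -0.001]
[245.0, 150.2] 10
[259.6, 154.5] 91
[245.6, 155.3] 25
[292.4, 228.1] 5502
[294.0, 209.9] 10
[221.9, 216.9] 59
[460.7, 291.3] 8810
[294.0, 244.6] 71
[24.5, 294.6] 1487
[296.2, 278.5] 13
[297.2, 286.6] 9
[271.2, 320.1] 2532
[295.1, 297.7] 11
[305.5, 298.6] 16
[37.4, 320.1] 9
[297.8, 333.2] 13
[210.1, 349.6] 81
[277.9, 350.4] 71
[226.0, 366.9] 1839
[291.8, 356.5] 53
[264.1, 354.7] 89
[461.0, 354.5] 6
[287.8, 374.0] 190
[175.5, 378.3] 629
[404.3, 374.1] 166
[440.5, 376.0] 64
```

View pics/d1.png

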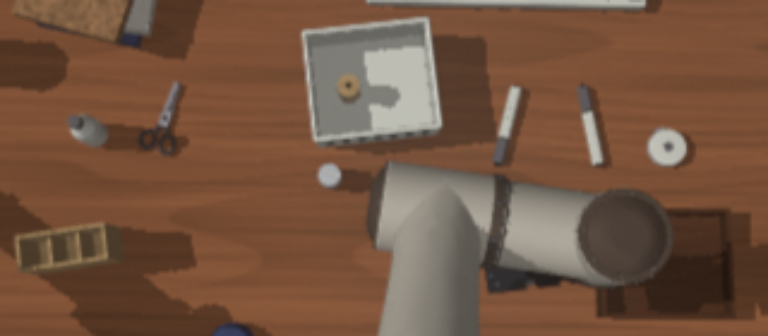

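The view shows spool A standing in the basket at crop (348,86), and the rest unmoved where visible. I'll grasp spool B.

Emit:
play_rows(increments=[[1, [0, 0, 0.1], [0, 0, 0]], [1, [0, 0, 0.2], [0, 0, 0]], [1, [0, 0, 0.3], [0, 0, 0]], [1, [0, 0, 0.36], [0, 0, 0]], [1, [0, 0, 0.387], [0, 0, 0]], [0, [0, 0, 0.387], [0, 0, 0]], [0, [0, 0, 0.387], [0, 0, 0]], [0, [0, 0, 0.387], [0, 0, 0]], [0, [0, 0, 0.387], [0, 0, 0]], [0, [0, 0, 0.387], [0, 0, 0]], [0, [0, 0, 0.387], [0, 0, 0]], [0, [0, 0, 0.387], [0, 0, 0]], [0, [0, 0, 0.387], [0, 0, 0]], [0, [0, 0, 0.387], [0, 0, 0]], [0, [0, 0, 0.387], [0, 0, 0]], [0, [0, 0, 0.387], [0, 0, 0]], [0, [0, 0, 0.387], [0, 0, 0]], [0, [0, 0, 0.387], [0, 0, 0]]])

```text
t: 8.18
tool_pos: [0.4429, -0.2183, 0.0117]
orientation: [[0.99, 0.14, 0.0], [0.14, -0.99, -0.0], [0.0, 0.0, -1.0]]
force: [-0.2, 0.3, 0.6]
grip_width: 0.0284
gripper_force: 29.8
```

```bash
python3 - <<'E'
from h import *
R=tgt(8)
plan(([.443,-.218,.12],R),([.687,-.028,.12],R),([.687,-.028,.017],R))
E
```

```text
t 8.2 p [ 0.4429 -0.2183  0.0117] yaw 8.0 q [-0.13  0.44 -0.56  0.   -0.57  1.84] w 0.0284 g 29.8 F [-0.2  0.3  0.6]
   [0.443, -0.218, 0.12] shift [0.0, -0.001, -0.361] turn [0.0, -0.0, 0.0]
   [0.687, -0.028, 0.12] shift [0.894, -0.514, -0.361] turn [0.0, -0.0, 0.0]
   [0.687, -0.028, 0.017] shift [0.894, -0.514, -0.018] turn [0.0, -0.0, 0.0]
```

Emit:
play_rows(increments=[[0, [0, 0, -0.1], [0, 0, 0]], [0, [0, 0, -0.22], [0, 0, 0]], [0, [0, 0, -0.34], [0, 0, 0]], [0, [0.03, -0.02, -0.361], [0, 0, 0]], [0, [0.12, -0.07, -0.361], [0, 0, 0]], [0, [0.23, -0.132, -0.361], [0, 0, 0]], [0, [0.34, -0.195, -0.361], [0, 0, 0]], [0, [0.45, -0.259, -0.361], [0, 0, 0]], [0, [0.56, -0.322, -0.361], [0, 0, 0]], [0, [0.67, -0.385, -0.361], [0, 0, 0]], [0, [0.78, -0.448, -0.361], [0, 0, 0]], [0, [0.86, -0.494, -0.361], [0, 0, 0]], [0, [0.894, -0.514, -0.361], [0, 0, 0]], [0, [0.894, -0.514, -0.361], [0, 0, 0]], [0, [0.894, -0.514, -0.28], [0, 0, 0]], [0, [0.894, -0.514, -0.19], [0, 0, 0]], [0, [0.894, -0.514, -0.1], [0, 0, 0]], [0, [0.894, -0.514, -0.04], [0, 0, 0]], [0, [0.894, -0.514, -0.018], [0, 0, 0]], [0, [0.894, -0.514, -0.018], [0, 0, 0]]])

```text
t: 9.85
tool_pos: [0.6859, -0.0283, 0.0164]
orientation: [[0.99, 0.14, -0.002], [0.14, -0.99, -0.0], [-0.002, 0.0, -1.0]]
force: [0.7, 0.6, -0.1]
grip_width: 0.0287
gripper_force: 29.7
```

```bash
python3 - <<'E'
from h import *
# scissors B: rivet (.459,-.106), tip direction
tip=np.array([.407,-.088]);lp=np.array([.490,-.121]);d=tip-lp;print("yaw scB",np.degrees(np.arctan2(d[1],d[0])))
tip=np.array([.687,.285]);lp=np.array([.599,.309]);d=tip-lp;print("yaw scA",np.degrees(np.arctan2(d[1],d[0])))
plan(([.687,-.028,.12],tgt(8)),([.459,-.106,.12],tgt(-22)))
E
```

```text
yaw scB 158.31770838675507
yaw scA -15.255118703057777
t 9.8 p [ 0.6859 -0.0283  0.0164] yaw 8.0 q [ 0.19  0.67 -0.05 -0.   -0.85  1.52] w 0.0287 g 29.7 F [ 0.7  0.6 -0.1]
   [0.687, -0.028, 0.12] shift [0.003, -0.0, -0.345] turn [0.0, 0.001, 0.0]
   [0.459, -0.106, 0.12] shift [-0.786, 0.151, -0.344] turn [0.0, 0.001, 0.25]
```

Emit:
play_rows(increments=[[0.55, [0, 0, 0], [0, 0, 0]], [0.55, [0, 0, 0], [0, 0, 0]], [0.55, [0, 0, 0], [0, 0, 0]], [0.55, [0, 0, 0], [0, 0, 0]], [0.55, [0, 0, -0.1], [0, 0, 0]], [0.55, [0, 0, -0.22], [0, 0, 0]], [0.55, [0, 0, -0.35], [0, 0, 0]], [0.55, [0, 0, -0.4], [0, 0, 0]], [0.55, [-0.1, 0.02, -0.42], [0, 0, 0.06]], [0.55, [-0.786, 0.151, -0.42], [0, 0, 0.233]], [0.55, [-0.786, 0.151, -0.42], [0, 0, 0.233]], [0.55, [-0.786, 0.151, -0.42], [0, 0, 0.233]], [0.55, [-0.786, 0.151, -0.42], [0, 0, 0.233]], [0.55, [-0.786, 0.151, -0.42], [0, 0, 0.233]], [0.55, [-0.786, 0.151, -0.42], [0, 0, 0.233]], [0.55, [-0.786, 0.151, -0.42], [0, 0, 0.233]], [0.55, [-0.786, 0.151, -0.42], [0, 0, 0.233]], [0.55, [-0.786, 0.151, -0.42], [0, 0, 0.233]]])

```text
t: 11.35
tool_pos: [0.4613, -0.1057, 0.1436]
orientation: [[0.94, -0.341, 0.002], [-0.341, -0.94, -0.0], [0.002, -0.001, -1.0]]
force: [-0.3, 0.1, 0.1]
grip_width: 0.0479
gripper_force: 0.0
```

```bash
python3 - <<'E'
from h import *
plan(([.459,-.106,.003],tgt(-20)))
w=get_image("wrist")
t=get_image("top")
a=w["color"][:,:,::-1].copy()
for p in ([.459,-.106,.009],[.407,-.088,.004]): cv2.circle(a,tuple(int(v) for v in proj(w,p)),5,(0,255,0),1)
cv2.imwrite("pics/w2.png",np.vstack([cv2.resize(a,(400,300)),cv2.resize(t["color"][115:255,100:420,::-1],(686,300))[:, :400]]) if 0 else np.hstack([cv2.resize(a,(400,300)),cv2.resize(t["color"][115:265,220:420,::-1],(400,300))]))
E
```

```text
t 11.3 p [ 0.4613 -0.1057  0.1436] yaw -19.9 q [ 0.12  0.21 -0.47  0.   -0.89  1.1 ] w 0.0479 g 0.0 F [-0.3  0.1  0.1]
   [0.459, -0.106, 0.003] shift [-0.008, 0.004, 0.469] turn [-0.0, -0.001, 0.001]
```

View pics/w2.png

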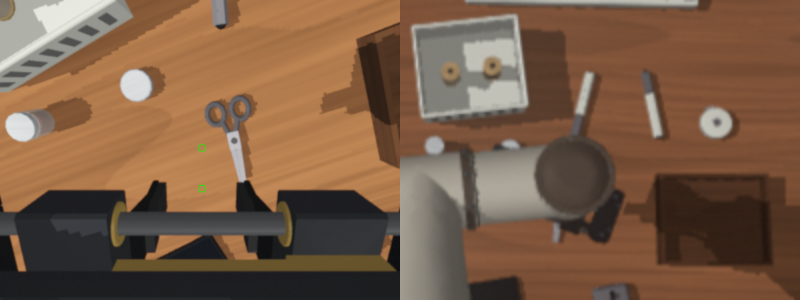

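The wrist view shows scissors B knocked aside. Its rivet is now at (299,179) and its tip at (311,232) in full pixels, away from the green marks. Both spools are in the basket. I'll locate it again from the wrist view.

```bash
python3 - <<'E'
from h import *
w=get_image("wrist");cv2.imwrite("pics/w3.png",cv2.resize(w["color"][100:260,230:370,::-1],None,fx=4,fy=4))
for n,(u,z) in {"tin":((174,109),.012),"riv":((299.5,179),.009),"tip":((311,232),.004),"l1":((275,147),.005),"l2":((306,136),.005)}.items(): print(n,ray(w,u,z).round(4))
E
```

```text
tin [ 0.5523 -0.062   0.012 ]
riv [ 0.4551 -0.1455  0.009 ]
tip [ 0.3985 -0.1399  0.004 ]
l1 [ 0.4904 -0.1337  0.005 ]
l2 [ 0.4902 -0.1635  0.005 ]
```

View pics/w3.png

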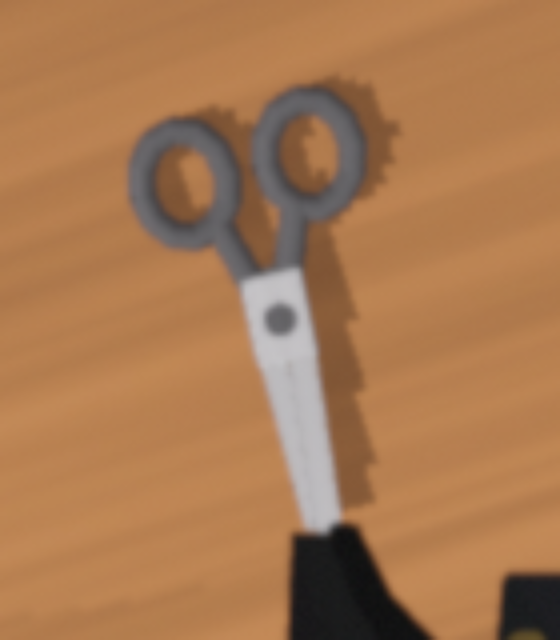

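The zoom puts the rivet at (299.9,179.6) in full pixels, with the scissors pointing back toward the robot at a yaw of about 174.5°.

```bash
python3 - <<'E'
from h import *
R=tgt(-5.5)
plan(([.455,-.1455,.1],R),([.455,-.1455,.003],R))
E
```

```text
t 11.5 p [ 0.4608 -0.1055  0.1429] yaw -19.9 q [ 0.12  0.21 -0.47  0.   -0.89  1.1 ] w 0.0477 g 0.0 F [ 0.2 -0.3 -0.1]
   [0.455, -0.1455, 0.1] shift [0.027, 0.132, 0.143] turn [0.0, -0.0, -0.12]
   [0.455, -0.1455, 0.003] shift [0.027, 0.132, 0.466] turn [0.0, -0.0, -0.12]
```

Emit:
play_rows(increments=[[0.55, [0.027, 0.132, 0.143], [0, 0, -0.12]], [0.55, [0.027, 0.132, 0.143], [0, 0, -0.12]], [0.55, [0.027, 0.132, 0.143], [0, 0, -0.12]], [0.55, [0.027, 0.132, 0.2], [0, 0, -0.12]], [0.55, [0.027, 0.132, 0.29], [0, 0, -0.12]], [0.55, [0.027, 0.132, 0.38], [0, 0, -0.12]], [0.55, [0.027, 0.132, 0.44], [0, 0, -0.12]], [0.55, [0.027, 0.132, 0.464], [0, 0, -0.12]], [0.55, [0.027, 0.132, 0.464], [0, 0, -0.12]], [0, [0.027, 0.132, 0.464], [0, 0, -0.12]], [0, [0.027, 0.132, 0.464], [0, 0, -0.12]], [0, [0.027, 0.132, 0.464], [0, 0, -0.12]], [0, [0.027, 0.132, 0.464], [0, 0, -0.12]], [0, [0.027, 0.132, 0.464], [0, 0, -0.12]], [0, [0.027, 0.132, 0.464], [0, 0, -0.12]], [0, [0.027, 0.132, 0.464], [0, 0, -0.12]], [0, [0.027, 0.132, 0.464], [0, 0, -0.12]], [0, [0.027, 0.132, 0.464], [0, 0, -0.12]], [0, [0.027, 0.132, 0.464], [0, 0, -0.12]]])

```text
t: 13.08
tool_pos: [0.4542, -0.1459, 0.0044]
orientation: [[0.995, -0.096, 0.001], [-0.096, -0.995, -0.0], [0.001, 0.0, -1.0]]
force: [-0.9, 0.4, 5.9]
grip_width: 0.0134
gripper_force: 29.5
```

```bash
python3 - <<'E'
from h import *
R=tgt(1)
plan(([.455,-.1455,.09],tgt(-5.5)),([.4415,-.355,.09],R),([.4415,-.355,.012],R))
E
```

```text
t 13.1 p [ 0.4542 -0.1459  0.0044] yaw -5.5 q [ 0.03  0.43 -0.61  0.   -0.53  1.44] w 0.0134 g 29.5 F [-0.9  0.4  5.9]
   [0.455, -0.1455, 0.09] shift [0.003, -0.002, -0.285] turn [0.0, -0.0, -0.0]
   [0.4415, -0.355, 0.09] shift [0.025, 0.698, -0.285] turn [0.0, -0.0, -0.054]
   [0.4415, -0.355, 0.012] shift [0.025, 0.698, -0.025] turn [0.0, -0.0, -0.054]
```

Emit:
play_rows(increments=[[0, [0, 0, -0.08], [0, 0, 0]], [0, [0, 0, -0.18], [0, 0, 0]], [0, [0, 0, -0.27], [0, 0, 0]], [0, [0.004, 0.08, -0.285], [0, 0, -0.01]], [0, [0.008, 0.18, -0.285], [0, 0, -0.02]], [0, [0.012, 0.3, -0.285], [0, 0, -0.03]], [0, [0.016, 0.42, -0.285], [0, 0, -0.04]], [0, [0.02, 0.54, -0.285], [0, 0, -0.05]], [0, [0.024, 0.64, -0.285], [0, 0, -0.054]], [0, [0.025, 0.698, -0.285], [0, 0, -0.054]], [0, [0.025, 0.698, -0.285], [0, 0, -0.054]], [0, [0.025, 0.698, -0.285], [0, 0, -0.054]], [0, [0.025, 0.698, -0.21], [0, 0, -0.054]], [0, [0.025, 0.698, -0.13], [0, 0, -0.054]], [0, [0.025, 0.698, -0.06], [0, 0, -0.054]], [0, [0.025, 0.698, -0.026], [0, 0, -0.054]], [0, [0.025, 0.698, -0.026], [0, 0, -0.054]], [0, [0.025, 0.698, -0.026], [0, 0, -0.054]]])

```text
t: 14.58
tool_pos: [0.4413, -0.354, 0.0115]
orientation: [[1.0, 0.018, -0.001], [0.018, -1.0, 0.0], [-0.001, -0.0, -1.0]]
force: [0.5, -0.1, -0.0]
grip_width: 0.0133
gripper_force: 30.2
```

```bash
python3 - <<'E'
from h import *
plan()
w=get_image("wrist");cv2.imwrite("pics/w4.png",w["color"][:,:,::-1])
E
```

```text
t 14.6 p [ 0.4413 -0.354   0.0115] yaw 1.0 q [-0.39  0.52 -0.38  0.   -0.67  1.98] w 0.0133 g 30.2 F [ 0.5 -0.1 -0. ]
```

View pics/w4.png

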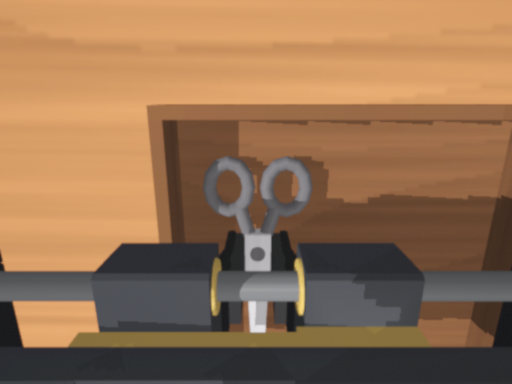

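The scissors are held inside the tray, with the loops at about (228,187) and (287,187). I'll release, rise and travel to scissors A.

Emit:
play_rows(increments=[[0.35, [0, 0, 0], [0, 0, 0]], [0.35, [0, 0, 0], [0, 0, 0]], [0.35, [0, 0, 0], [0, 0, 0]], [0.35, [0, 0, 0], [0, 0, 0]], [0.35, [0, 0, -0.1], [0, 0, 0]], [0.35, [0, 0, -0.22], [0, 0, 0]], [0.35, [0, 0, -0.34], [0, 0, 0]], [0.5, [0.08, -0.1, -0.45], [0, 0, 0]], [0.5, [0.2, -1, -0.6], [0, 0, 0]], [0.5, [0.2, -1, -0.6], [0, 0, 0]], [0.5, [0.2, -1, -0.6], [0, 0, 0]], [0.5, [0.2, -1, -0.6], [0, 0, 0]], [0.5, [0.2, -1, -0.6], [0, 0, 0]], [0.5, [0.2, -1, -0.6], [0, 0, 0]], [0.5, [0.2, -1, -0.6], [0, 0, 0]], [0.5, [0.2, -1, -0.6], [0, 0, 0]], [0.5, [0.2, -1, -0.6], [0, 0, 0]]])

```text
t: 16.05
tool_pos: [0.4965, -0.0525, 0.1923]
orientation: [[1.0, 0.02, 0.001], [0.02, -1.0, 0.0], [0.001, -0.0, -1.0]]
force: [0.5, 0.9, 0.0]
grip_width: 0.0436
gripper_force: 0.0
```

Emit:
play_rows(increments=[[0.5, [0.3, -1, -0.1], [0, 0, 0.138]], [0.5, [0.3, -1, -0.1], [0, 0, 0.138]], [0.5, [0.3, -1, -0.1], [0, 0, 0.138]], [0.5, [0.3, -1, -0.1], [0, 0, 0.138]], [0.5, [0.3, -1, -0.1], [0, 0, 0.138]], [0.5, [0.3, -1, -0.1], [0, 0, 0.138]], [0.5, [0.3, -1, -0.1], [0, 0, 0.138]], [0.5, [0.3, -1, -0.1], [0, 0, 0.138]], [0.5, [0.3, -1, -0.1], [0, 0, 0.138]], [0.5, [0.3, -1, -0.1], [0, 0, 0.138]]])

```text
t: 16.88
tool_pos: [0.5814, 0.2472, 0.2203]
orientation: [[0.963, -0.269, -0.002], [-0.269, -0.963, -0.001], [-0.002, 0.002, -1.0]]
force: [0.6, 0.0, 0.3]
grip_width: 0.0438
gripper_force: 0.0
```

```bash
python3 - <<'E'
from h import *
R=tgt(-15.5,-18)
plan(([.634,.300,.13],R),([.634,.300,.0055],R))
w=get_image("wrist");a=w["color"][:,:,::-1].copy()
for p in ([.634,.3,.009],[.687,.285,.004]): cv2.circle(a,tuple(int(v) for v in proj(w,p)),5,(0,255,0),1)
cv2.imwrite("pics/w5.png",a)
E
```

```text
t 16.9 p [0.5814 0.2472 0.2203] yaw -15.6 q [ 0.66  0.4   0.02 -0.   -1.2   0.64] w 0.0438 g 0.0 F [0.6 0.  0.3]
   [0.634, 0.3, 0.13] shift [0.122, -0.217, 0.301] turn [0.001, -0.149, -0.001]
   [0.634, 0.3, 0.0055] shift [0.123, -0.218, 0.716] turn [0.001, -0.149, -0.001]
```

View pics/w5.png

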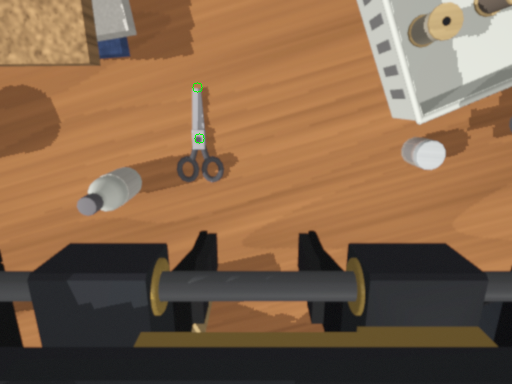

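The marks fall on the scissors, with the rivet at (198,139), so it hasn't moved. I'll descend tilted away from the bottle.

Emit:
play_rows(increments=[[0.5, [0.122, -0.217, 0.25], [0, -0.149, 0]], [0.5, [0.122, -0.217, 0.25], [0, -0.149, 0]], [0.5, [0.122, -0.217, 0.25], [0, -0.149, 0]], [0.5, [0.122, -0.217, 0.25], [0, -0.149, 0]], [0.5, [0.122, -0.217, 0.34], [0, -0.149, 0]], [0.5, [0.122, -0.217, 0.44], [0, -0.149, 0]], [0.5, [0.122, -0.217, 0.54], [0, -0.149, 0]], [0.5, [0.122, -0.217, 0.63], [0, -0.149, 0]], [0.5, [0.122, -0.218, 0.69], [0, -0.149, 0]], [0.5, [0.122, -0.218, 0.716], [0, -0.149, 0]], [0.5, [0.122, -0.218, 0.716], [0, -0.149, 0]], [0, [0.122, -0.218, 0.716], [0, -0.149, 0]], [0, [0.122, -0.218, 0.716], [0, -0.149, 0]], [0, [0.122, -0.218, 0.716], [0, -0.149, 0]], [0, [0.122, -0.218, 0.716], [0, -0.149, 0]], [0, [0.122, -0.218, 0.716], [0, -0.149, 0]], [0, [0.122, -0.218, 0.716], [0, -0.149, 0]], [0, [0.122, -0.218, 0.716], [0, -0.149, 0]], [0, [0.122, -0.218, 0.716], [0, -0.149, 0]], [0, [0.122, -0.218, 0.716], [0, -0.149, 0]]])

```text
t: 18.6
tool_pos: [0.6344, 0.3007, 0.0077]
orientation: [[0.917, -0.269, -0.295], [-0.256, -0.963, 0.083], [-0.306, -0.001, -0.952]]
force: [-0.6, 0.7, 4.4]
grip_width: 0.0126
gripper_force: 30.0
```

```bash
python3 - <<'E'
from h import *
R=tgt(-15.5)
plan(([.65,.29,.12],R),([.56,.05,.17],tgt(-10)))
E
```

```text
t 18.6 p [0.6344 0.3007 0.0077] yaw -15.6 q [ 0.56  0.82  0.3  -0.24 -1.26  0.83] w 0.0126 g 30.0 F [-0.6  0.7  4.4]
   [0.65, 0.29, 0.12] shift [-0.058, 0.02, -0.375] turn [-0.0, 0.149, -0.001]
   [0.56, 0.05, 0.17] shift [-0.179, 0.871, -0.511] turn [-0.008, 0.149, -0.046]
```

Emit:
play_rows(increments=[[0, [-0.03, 0, -0.09], [0, 0, 0]], [0, [-0.06, 0, -0.19], [0, 0, 0]], [0, [-0.09, 0, -0.3], [0, 0.02, 0]], [0, [-0.1, 0.05, -0.36], [0, 0.05, 0]], [0, [-0.11, 0.13, -0.38], [0, 0.08, -0.01]], [0, [-0.12, 0.24, -0.4], [0, 0.11, -0.02]], [0, [-0.13, 0.36, -0.43], [-0.002, 0.149, -0.03]], [0, [-0.14, 0.48, -0.45], [-0.004, 0.149, -0.04]], [0, [-0.15, 0.6, -0.47], [-0.006, 0.149, -0.046]], [0, [-0.16, 0.72, -0.49], [-0.008, 0.149, -0.046]], [0, [-0.17, 0.82, -0.51], [-0.008, 0.149, -0.046]], [0, [-0.179, 0.871, -0.511], [-0.008, 0.149, -0.046]], [0, [-0.179, 0.871, -0.511], [-0.008, 0.149, -0.046]], [0, [-0.179, 0.871, -0.511], [-0.008, 0.149, -0.046]]])

```text
t: 19.77
tool_pos: [0.5598, 0.0496, 0.1691]
orientation: [[0.984, -0.175, 0.0], [-0.175, -0.984, -0.001], [0.0, 0.001, -1.0]]
force: [0.9, -0.0, 1.1]
grip_width: 0.0124
gripper_force: 30.0
```

```bash
python3 - <<'E'
from h import *
plan(([.50,-.2,.13],tgt(-5)))
E
```

```text
t 19.8 p [0.5598 0.0496 0.1691] yaw -10.1 q [ 0.38  0.32 -0.23  0.   -1.02  1.02] w 0.0124 g 30.0 F [ 0.9 -0.   1.1]
   [0.5, -0.2, 0.13] shift [-0.05, 0.854, 0.131] turn [0.001, -0.0, -0.043]
```

Emit:
play_rows(increments=[[0, [-0.005, 0.09, 0.01], [0, 0, 0]], [0, [-0.01, 0.2, 0.03], [0, 0, -0.01]], [0, [-0.02, 0.32, 0.05], [0, 0, -0.02]], [0, [-0.03, 0.44, 0.07], [0, 0, -0.03]], [0, [-0.035, 0.56, 0.09], [0, 0, -0.04]], [0, [-0.04, 0.68, 0.11], [0, 0, -0.043]], [0, [-0.045, 0.78, 0.13], [0, 0, -0.043]], [0, [-0.05, 0.854, 0.131], [0, 0, -0.043]], [0, [-0.05, 0.854, 0.131], [0, 0, -0.043]], [0, [-0.05, 0.854, 0.131], [0, 0, -0.043]]])

```text
t: 20.6
tool_pos: [0.501, -0.1999, 0.1295]
orientation: [[0.996, -0.086, -0.001], [-0.086, -0.996, -0.001], [-0.001, 0.001, -1.0]]
force: [0.1, 0.5, -0.2]
grip_width: 0.0128
gripper_force: 30.0
```

```bash
python3 - <<'E'
from h import *
R=tgt(1)
plan(([.4405,-.436,.1],R),([.4405,-.436,.016],R))
E
```

```text
t 20.6 p [ 0.501  -0.1999  0.1295] yaw -4.9 q [-0.08  0.33 -0.33  0.   -0.91  1.56] w 0.0128 g 30.0 F [ 0.1  0.5 -0.2]
   [0.4405, -0.436, 0.1] shift [-0.133, 0.801, 0.1] turn [0.001, 0.0, -0.049]
   [0.4405, -0.436, 0.016] shift [-0.133, 0.801, 0.38] turn [0.001, 0.0, -0.049]
```

Untilting the tool pitched the scissors by 18°, so I'll restore the tilt before laying them down.

```bash
python3 - <<'E'
from h import *
R=tgt(1,-18)
plan(([.4405,-.436,.1],R),([.4405,-.436,.0155],R))
E
```

```text
t 20.6 p [ 0.501  -0.1999  0.1295] yaw -4.9 q [-0.08  0.33 -0.33  0.   -0.91  1.56] w 0.0128 g 30.0 F [ 0.1  0.5 -0.2]
   [0.4405, -0.436, 0.1] shift [-0.133, 0.801, 0.1] turn [-0.007, -0.149, -0.049]
   [0.4405, -0.436, 0.0155] shift [-0.133, 0.801, 0.381] turn [-0.007, -0.149, -0.049]
```

Emit:
play_rows(increments=[[0, [-0.01, 0.08, 0], [-0.001, -0.03, -0.01]], [0, [-0.03, 0.18, 0.01], [-0.003, -0.06, -0.02]], [0, [-0.05, 0.3, 0.02], [-0.005, -0.1, -0.03]], [0, [-0.07, 0.42, 0.03], [-0.007, -0.13, -0.04]], [0, [-0.09, 0.54, 0.05], [-0.007, -0.149, -0.049]], [0, [-0.11, 0.66, 0.07], [-0.007, -0.149, -0.049]], [0, [-0.125, 0.76, 0.09], [-0.007, -0.149, -0.049]], [0, [-0.133, 0.801, 0.1], [-0.007, -0.149, -0.049]], [0, [-0.133, 0.801, 0.1], [-0.007, -0.149, -0.049]], [0, [-0.133, 0.801, 0.1], [-0.007, -0.149, -0.049]], [0, [-0.133, 0.801, 0.18], [-0.007, -0.149, -0.049]], [0, [-0.133, 0.801, 0.26], [-0.007, -0.149, -0.049]], [0, [-0.133, 0.801, 0.33], [-0.007, -0.149, -0.049]], [0, [-0.133, 0.801, 0.37], [-0.007, -0.149, -0.049]], [0, [-0.133, 0.801, 0.38], [-0.007, -0.149, -0.049]], [0, [-0.133, 0.801, 0.38], [-0.007, -0.149, -0.049]]])

```text
t: 21.93
tool_pos: [0.441, -0.435, 0.0165]
orientation: [[0.951, 0.02, -0.308], [0.019, -1.0, -0.006], [-0.308, -0.0, -0.951]]
force: [-0.9, -0.3, -1.1]
grip_width: 0.0123
gripper_force: 30.0
```

```bash
python3 - <<'E'
from h import *
plan()
w=get_image("wrist");cv2.imwrite("pics/w6.png",w["color"][:,:,::-1])
E
```

```text
t 21.9 p [ 0.441  -0.435   0.0165] yaw 1.2 q [-0.45  0.69 -0.12  0.16 -1.05  1.94] w 0.0123 g 30.0 F [-0.9 -0.3 -1.1]
```

View pics/w6.png

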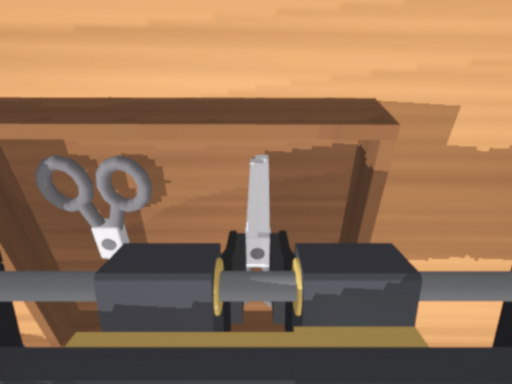

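Scissors A lies flat in the tray beside B, with its rivet at about (258,252). I'll release, rise, and fit the arm kinematics to check whether the tilted pen poses are reachable.

Emit:
play_rows(increments=[[0.35, [0, 0, 0], [0, 0, 0]], [0.35, [0, 0, 0], [0, 0, 0]], [0.35, [0, 0, 0], [0, 0, 0]], [0.35, [0, 0, 0], [0, 0, 0]], [0.35, [-0.03, 0, -0.09], [0, 0, 0]], [0.35, [-0.06, 0, -0.19], [0, 0, 0]], [0.35, [-0.1, 0, -0.31], [0, 0.02, 0]], [0.35, [-0.14, 0, -0.43], [0, 0.06, 0]], [0.35, [-0.18, 0, -0.55], [0, 0.1, 0]], [0.35, [-0.2, 0, -0.63], [0, 0.149, 0]], [0.35, [-0.2, 0, -0.63], [0, 0.149, 0]], [0.35, [-0.2, 0, -0.63], [0, 0.149, 0]]])

```text
t: 22.98
tool_pos: [0.4409, -0.4368, 0.2188]
orientation: [[1.0, 0.017, 0.005], [0.017, -1.0, -0.003], [0.005, 0.004, -1.0]]
force: [0.2, 1.1, -0.6]
grip_width: 0.0303
gripper_force: 0.0
```

```bash
cat > kin.py <<'E'
from h import *
from scipy.optimize import least_squares as LS
D=[json.loads(l) for l in open("log.jsonl")]
def rx(a):return Ro.from_euler('x',a)
def ry(a):return Ro.from_euler('y',a)
def rz(a):return Ro.from_euler('z',a)
def fk(q,k):
    h,a1,a2,a3,d4,L,e1,e2,c6,b2=k
    R=rz(q[0]);p=R.apply([a1,0,h]);R=R*ry(q[1]);p=p+R.apply([0,e1,a2])
    R=R*ry(-q[2]);p=p+R.apply([d4,0,a3]);R=R*rx(q[3]);R=R*ry(-q[4]);p=p+R.apply([L,e2,b2])
    R=R*rx(q[5]+c6);return p,R*Ro.from_matrix([[0,0,1],[0,1,0],[-1,0,0]]) 
def fit():
    def f(k):
        o=[]
        for q,p,R in D:
            P,Q=fk(q,k);o+=list((P-p)*10)+list((Q.inv()*Ro.from_matrix(R)).as_rotvec())
        return o
    return min((LS(f,[.3,0,.3,.05,.3,.25,e,-.16-e,c,0]) for e in(-.16,0) for c in(0,1.57,-1.57,3.14)),key=lambda r:r.cost)
def ik(p,R,k,seeds):
    lo=np.array([-3.14,-1.21,-1.07,-3.16,-2.99,-3.1]);hi=np.array([3.14,2.06,1.41,2.05,-.16,3.1])
    def f(q):
        P,Q=fk(q,k);return np.r_[(P-p)*10,(Q.inv()*R).as_rotvec()]
    return min((LS(f,np.clip(s,lo+.01,hi-.01),bounds=(lo,hi)) for s in seeds),key=lambda r:r.cost)
E
python3 - <<'E'
from kin import *
r=fit();print(r.cost,r.x.round(4),np.abs(r.fun).max());np.save("k.npy",r.x);k=r.x
seed=[np.array(D[-1][0]),np.array([.6,.6,0,0,-1.5,.5]),np.array([.6,.8,.3,-.8,-1.5,1.5]),np.array([.6,.8,.3,.8,-1.5,-.5])]
c=np.array([.4445,.409]);x=np.array([.986,.167])
for p,y in(((.6325,-.1865),-12.5),((.6355,-.3035),9.4)):
  for t in(0,15,25,35):
    for off in(-.035,.035):
      d=np.array([np.cos(np.radians(y)),np.sin(np.radians(y))])*off
      s=ik(np.r_[np.array(p)+d,.008],tgt(y,t),k,seed);print("grasp",y,t,off,round(s.cost,6),s.x.round(2))
for y in(9.6,25,40,60):
  for t in(-45,-55,-65,-75,-90):
    s=ik(np.r_[c,.13],tgt(y,t),k,seed);print("place",y,t,round(s.cost,6),s.x.round(2))
E
```

```text
11.425227071791339 [-0.0859 -0.0731  0.4727  0.015   0.408  -0.0073 -0.2549  0.0972  1.8653
  0.1024] 2.9186871824685934
grasp -12.5 0 -0.035 0.0 [-0.04  0.65 -0.17 -0.   -0.75  1.46]
grasp -12.5 0 0.035 0.0 [-0.05  0.77  0.06  0.   -0.86  1.44]
grasp -12.5 15 -0.035 0.0 [-0.05  0.7  -0.14 -0.1  -0.48  1.52]
grasp -12.5 15 0.035 0.0 [-0.06  0.81  0.09 -0.07 -0.59  1.49]
grasp -12.5 25 -0.035 0.0 [-0.07  0.74 -0.08 -0.2  -0.32  1.61]
grasp -12.5 25 0.035 0.0 [-0.07  0.85  0.13 -0.15 -0.43  1.54]
grasp -12.5 35 -0.035 0.0 [-0.09  0.78  0.   -0.38 -0.2   1.76]
grasp -12.5 35 0.035 0.0 [-0.09  0.89  0.2  -0.26 -0.29  1.64]
grasp 9.4 0 -0.035 0.0 [-0.24  0.73 -0.01  0.   -0.83  0.87]
grasp 9.4 0 0.035 0.0 [-0.2   0.83  0.2   0.   -0.93  0.91]
grasp 9.4 15 -0.035 0.0 [-0.21  0.76 -0.06  0.2  -0.51  0.74]
grasp 9.4 15 0.035 0.0 [-0.18  0.87  0.16  0.15 -0.62  0.82]
grasp 9.4 25 -0.035 0.0 [-0.15  0.77 -0.13  0.49 -0.28  0.52]
grasp 9.4 25 0.035 0.0 [-0.15  0.88  0.12  0.33 -0.41  0.68]
grasp 9.4 35 -0.035 0.002821 [-0.02  0.74 -0.22  1.08 -0.16  0.04]
grasp 9.4 35 0.035 0.0 [-0.06  0.88  0.
[... 426 characters left out ...]
.0 [ 1.    0.44 -0.06  0.58 -2.06  1.83]
place 25 -75 0.0 [ 0.99  0.46 -0.04  0.68 -2.21  1.89]
place 25 -90 0.0 [ 0.97  0.49 -0.03  0.88 -2.41  2.01]
place 40 -45 0.0 [ 1.    0.43 -0.04  0.22 -1.86  1.56]
place 40 -55 0.0 [ 1.    0.44  0.01  0.27 -2.06  1.58]
place 40 -65 0.0 [ 0.98  0.47  0.05  0.33 -2.25  1.61]
place 40 -75 0.0 [ 0.97  0.49  0.09  0.41 -2.42  1.67]
place 40 -90 0.0 [ 0.95  0.54  0.13  0.58 -2.66  1.8 ]
place 60 -45 0.0 [ 1.01  0.43  0.03 -0.03 -1.96  1.24]
place 60 -55 0.0 [ 1.01  0.45  0.09 -0.04 -2.18  1.24]
place 60 -65 0.0 [ 1.01  0.47  0.16 -0.04 -2.39  1.23]
place 60 -75 0.0 [ 1.02  0.5   0.22 -0.06 -2.6   1.22]
place 60 -90 0.0 [ 1.03  0.55  0.33 -0.1  -2.92  1.18]
```

The fit is poor (cost 11), probably from a sign error on q6 or q4, so I'll refit with the signs free.

```bash
sed -i 's/rx(q\[5\]+c6)/rx(S[1]*q[5]+c6)/; s/rx(q\[3\])/rx(S[0]*q[3])/; s/^D=/S=[1,-1]\nD=/' kin.py && python3 - <<'E'
import kin
from kin import *
b=None
for s in([1,-1],[-1,-1],[1,1],[-1,1]):
    kin.S[:]=s;r=fit();print(s,r.cost,np.abs(r.fun).max())
    if b is None or r.cost<b[0]:b=(r.cost,s,r.x)
kin.S[:]=b[1];k=b[2];print(b);np.save("k.npy",k)
seed=[np.array(D[-1][0]),np.array([.6,.6,0,0,-1.5,.5]),np.array([.6,.8,.3,-.8,-1.5,1.5]),np.array([.6,.8,.3,.8,-1.5,-.5])]
c=np.array([.4445,.409])
for p,y in(((.6325,-.1865),-12.5),((.6355,-.3035),9.4)):
  for t in(0,20,30,40):
      d=np.array([np.cos(np.radians(y)),np.sin(np.radians(y))])*.035
      s=ik(np.r_[np.array(p)+d,.008],tgt(y,t),k,seed);print("grasp",y,t,round(s.cost,6),s.x.round(2))
for y in(9.6,30,50):
  for t in(-45,-60,-75,-90):
    s=ik(np.r_[c,.13],tgt(y,t),k,seed);print("place",y,t,round(s.cost,6),s.x.round(2))
E
```

```text
[1, -1] 0.7922353138571567 0.5751756381597539
[-1, -1] 1.699394627826729e-29 2.220446049250313e-15
[1, 1] 11.425227071791339 2.9186871824685934
[-1, 1] 10.312679099899578 2.921028394065195
(np.float64(1.699394627826729e-29), [-1, -1], array([ 1.60600000e-01,  2.44202666e-16,  5.64900000e-01,  7.78202508e-17,
        4.21800000e-01,  3.06462000e-01, -3.45934652e-16, -1.59800000e-01,
       -1.57079633e+00, -1.46143784e-16]))
grasp -12.5 0 0.0 [-0.05  0.69 -0.04 -0.   -0.84  1.4 ]
grasp -12.5 20 0.0 [-0.03  0.58 -0.45  0.31 -0.21  1.09]
grasp -12.5 30 0.005934 [-0.07  0.57 -0.36 -0.15 -0.16  1.58]
grasp -12.5 40 0.006065 [-0.33  0.56 -0.23 -1.46 -0.16  3.1 ]
grasp 9.4 0 0.0 [-0.2   0.75  0.08 -0.   -0.9   1.93]
grasp 9.4 20 0.0 [-0.27  0.65 -0.07 -0.28 -0.54  2.22]
grasp 9.4 30 0.0 [-0.34  0.63 -0.08 -0.58 -0.45  2.54]
grasp 9.4 40 0.0 [-0.45  0.63 -0.07 -0.98 -0.46  3.  ]
place 9.6 -45 0.0 [ 0.78  0.8   0.46 -0.44 -1.88  0.97]
place 9.6 -60 0.0 [ 0.73  0.93  0.62 -0.58 -2.15  0.92]
place 9.6 -75 0.0 [ 0.69  1.05  0.75 -0.77 -2.38  0.81]
place 9.6 -90 0.0 [ 0.65  1.15  0.83 -1.03 -2.57  0.62]
place 30 -45 0.0 [ 0.88  0.85  0.48 -0.27 -1.95  1.22]
place 30 -60 0.0 [ 0.85  0.99  0.66 -0.36 -2.23  1.18]
place 30 -75 0.0 [ 0.83  1.11  0.8  -0.5  -2.5   1.08]
place 30 -90 0.0 [ 0.8   1.21  0.91 -0.76 -2.74  0.86]
place 50 -45 0.0 [ 0.97  0.85  0.42 -0.08 -1.92  1.47]
place 50 -60 0.0 [ 0.97  0.99  0.58 -0.1  -2.2   1.46]
place 50 -75 0.0 [ 0.96  1.12  0.7  -0.14 -2.45  1.44]
place 50 -90 0.0 [ 0.96  1.23  0.76 -0.19 -2.66  1.4 ]
```

The fit is now exact, and tilts of up to 90° at the stand are reachable. I'll check numerically that the pens haven't moved and compute the grasp for pen 1.

```bash
sed -i 's/^S=.*/S=[-1,-1]/' kin.py && cat >> h.py <<'E'
def pens(im):
    a=im["color"].astype(int);m=(a.min(2)>120)&(a.max(2)-a.min(2)<45)
    for b in blobs(m,40):
        u,v=b[0]
        if 280<u<420 and 130<v<260: 
            r=cv2.minAreaRect(b[2].astype(np.float32));print("white",b[0],b[1],np.round(r[1],1),round(r[2],1),ray(im,b[0],.008).round(4))
E
python3 - <<'E'
from kin import *
t=get_image("top");a=t["color"];o=cv2.imread("pics/top0.png")[:,:,::-1]
pens(t);print("--ref");pens({**t,"color":o})
print("diff pens",(cv2.absdiff(a,o)[140:195,300:360].max(2)>40).sum())
k=np.load("k.npy");seed=[np.array(D[-1][0]),np.array([0,.6,0,0,-.8,1.5])]
for p,y in(((.6325,-.1865),-12.5),((.6355,-.3035),9.4)):
  for tl in(0,10,15,20):
      d=np.array([np.cos(np.radians(y)),np.sin(np.radians(y))])*-.038
      s=ik(np.r_[np.array(p)+d,.006],tgt(y,tl),k,seed);print("grasp",(np.array(p)+d).round(4),y,tl,round(s.cost,6),s.x.round(2))
plan(([.5954,-.1783,.12],tgt(-12.5,10)),([.5954,-.1783,.006],tgt(-12.5,10)))
E
```

```text
white [384.9, 209.1] 4016 [ 52.9 125.8] 32.3 [ 0.4931 -0.4331  0.008 ]
white [311.7, 161.1] 88 [ 3.9 21.1] 14.0 [ 0.6525 -0.1884  0.008 ]
white [346.4, 172.1] 97 [21.9  4.4] 77.9 [ 0.6166 -0.306   0.008 ]
--ref
white [311.8, 161.2] 94 [ 4.1 21.6] 14.0 [ 0.6521 -0.1887  0.008 ]
white [346.4, 172.1] 98 [21.9  4.5] 77.9 [ 0.6166 -0.306   0.008 ]
white [377.4, 175.9] 189 [15. 15.] 90.0 [ 0.6055 -0.4107  0.008 ]
white [284.0, 224.8] 45 [ 3.5 15. ] 20.0 [ 0.4343 -0.0959  0.008 ]
diff pens 0
grasp [ 0.5954 -0.1783] -12.5 0 0.0 [-0.03  0.6  -0.24 -0.   -0.73  1.38]
grasp [ 0.5954 -0.1783] -12.5 10 0.0 [-0.01  0.54 -0.41  0.08 -0.45  1.3 ]
grasp [ 0.5954 -0.1783] -12.5 15 0.0 [-0.01  0.52 -0.53  0.2  -0.27  1.18]
grasp [ 0.5954 -0.1783] -12.5 20 0.000673 [-0.02  0.51 -0.59  0.25 -0.16  1.14]
grasp [ 0.598  -0.3097] 9.4 0 0.0 [-0.24  0.67 -0.1  -0.   -0.81  1.97]
grasp [ 0.598  -0.3097] 9.4 10 0.0 [-0.27  0.62 -0.17 -0.13 -0.63  2.11]
grasp [ 0.598  -0.3097] 9.4 15 0.0 [-0.3   0.6  -0.19 -0.22 -0.56  2.21]
grasp [ 0.598  -0.3097] 9.4 20 0.0 [-0.33  0.59 -0.2  -0.34 -0.5   2.34]
t 23.0 p [ 0.4406 -0.436   0.2161] yaw 1.0 q [-0.52  0.38 -0.02  0.   -1.17  2.11] w 0.031 g 0.0 F [-0.   0.1 -0.7]
   [0.5954, -0.1783, 0.12] shift [0.53, -0.85, 0.32] turn [-0.01, 0.082, 0.112]
   [0.5954, -0.1783, 0.006] shift [0.53, -0.851, 0.7] turn [-0.01, 0.082, 0.112]
```

Emit:
play_rows(increments=[[0.5, [0.53, -0.85, 0.25], [-0.01, 0.082, 0.112]], [0.5, [0.53, -0.85, 0.25], [-0.01, 0.082, 0.112]], [0.5, [0.53, -0.85, 0.25], [-0.01, 0.082, 0.112]], [0.5, [0.53, -0.85, 0.25], [-0.01, 0.082, 0.112]], [0.5, [0.53, -0.85, 0.25], [-0.01, 0.082, 0.112]], [0.5, [0.53, -0.85, 0.25], [-0.01, 0.082, 0.112]], [0.5, [0.53, -0.85, 0.25], [-0.01, 0.082, 0.112]], [0.5, [0.53, -0.85, 0.25], [-0.01, 0.082, 0.112]], [0.5, [0.53, -0.85, 0.3], [-0.01, 0.082, 0.112]], [0.5, [0.53, -0.85, 0.3], [-0.01, 0.082, 0.112]], [0.5, [0.53, -0.851, 0.4], [-0.01, 0.082, 0.112]], [0.5, [0.53, -0.851, 0.5], [-0.01, 0.082, 0.112]], [0.5, [0.53, -0.851, 0.6], [-0.01, 0.082, 0.112]], [0.5, [0.53, -0.851, 0.67], [-0.01, 0.082, 0.112]], [0.5, [0.53, -0.851, 0.7], [-0.01, 0.082, 0.112]], [0.5, [0.53, -0.851, 0.704], [-0.01, 0.082, 0.112]], [0.5, [0.53, -0.851, 0.704], [-0.01, 0.082, 0.112]]])

```text
t: 24.45
tool_pos: [0.5949, -0.1783, 0.0031]
orientation: [[0.962, -0.216, 0.165], [-0.212, -0.976, -0.038], [0.169, 0.002, -0.986]]
force: [-0.0, -0.5, 0.1]
grip_width: 0.0439
gripper_force: 0.0
```

Emit:
play_rows(increments=[[0, [0, 0, 0], [0, 0, 0]], [0, [0, 0, 0], [0, 0, 0]], [0, [0, 0, 0], [0, 0, 0]], [0, [0, 0, 0], [0, 0, 0]], [0, [0, 0, 0], [0, 0, 0]], [0, [0, 0, 0], [0, 0, 0]], [0, [0, 0, 0], [0, 0, 0]], [0, [0, 0, 0], [0, 0, 0]]])

```text
t: 25.12
tool_pos: [0.5956, -0.1778, 0.004]
orientation: [[0.962, -0.215, 0.168], [-0.212, -0.977, -0.038], [0.172, 0.001, -0.985]]
force: [-0.9, 0.4, 1.3]
grip_width: 0.0144
gripper_force: 30.0
```

```bash
python3 - <<'E'
from kin import *
k=np.load("k.npy");s=state();q=s["q"]
T=[([.595,-.178,.10],tgt(-12.5,10)),([.58,.02,.26],tgt(-5,-15)),([.53,.25,.28],tgt(2,-45)),([.4382,.4465,.28],tgt(9.6,-76)),([.4382,.4465,.14],tgt(9.6,-76))]
for p,R in T:
    r=ik(np.array(p),R,k,[q]);q=r.x;print(round(r.cost,6),q.round(2))
plan(*T[:2])
E
```

```text
0.0 [-0.01  0.41 -0.32  0.06 -0.66  1.32]
0.0 [ 0.26  0.43  0.18 -0.09 -1.57  1.23]
0.0 [ 0.52  0.69  0.61 -0.41 -2.17  0.97]
0.0 [ 0.68  0.94  0.96 -1.12 -2.59  0.39]
0.0 [ 0.71  1.07  0.84 -0.87 -2.42  0.7 ]
t 25.1 p [ 0.5956 -0.1778  0.004 ] yaw -12.4 q [-0.01  0.55 -0.41  0.08 -0.44  1.29] w 0.0144 g 30.0 F [-0.9  0.4  1.3]
   [0.595, -0.178, 0.1] shift [0.053, 0.001, -0.316] turn [0.0, 0.001, 0.001]
   [0.58, 0.02, 0.26] shift [-0.043, -0.632, -0.874] turn [-0.002, -0.207, -0.062]
```

Emit:
play_rows(increments=[[0, [0.015, 0, -0.08], [0, 0, 0]], [0, [0.03, 0, -0.18], [0, 0, 0]], [0, [0.05, 0, -0.29], [0, 0, 0]], [0, [0.05, -0.04, -0.38], [0, 0, 0]], [0, [0.04, -0.1, -0.46], [0, -0.02, -0.005]], [0, [0.03, -0.17, -0.54], [0, -0.05, -0.01]], [0, [0.01, -0.25, -0.62], [0, -0.09, -0.02]], [0, [0, -0.34, -0.7], [-0.001, -0.13, -0.03]], [0, [-0.02, -0.44, -0.78], [-0.001, -0.16, -0.04]], [0, [-0.03, -0.54, -0.84], [-0.002, -0.19, -0.05]], [0, [-0.04, -0.61, -0.87], [-0.002, -0.207, -0.062]], [0, [-0.043, -0.632, -0.874], [-0.002, -0.207, -0.062]], [0, [-0.043, -0.632, -0.874], [-0.002, -0.207, -0.062]]])

```text
t: 26.2
tool_pos: [0.5805, 0.0217, 0.2593]
orientation: [[0.962, -0.086, -0.257], [-0.083, -0.996, 0.023], [-0.259, -0.001, -0.966]]
force: [-0.2, -0.2, 0.2]
grip_width: 0.0144
gripper_force: 30.0
```

```bash
python3 - <<'E'
from h import *
plan(([.53,.25,.28],tgt(2,-45)))
E
```

```text
t 26.2 p [0.5805 0.0217 0.2593] yaw -4.9 q [ 0.27  0.43  0.18 -0.09 -1.57  1.23] w 0.0144 g 30.0 F [-0.2 -0.2  0.2]
   [0.53, 0.25, 0.28] shift [-0.243, -0.744, -0.006] turn [-0.03, -0.25, -0.05]
```

Emit:
play_rows(increments=[[0, [-0.02, -0.07, 0], [-0.003, -0.03, -0.005]], [0, [-0.05, -0.15, 0], [-0.007, -0.07, -0.01]], [0, [-0.08, -0.25, 0], [-0.01, -0.11, -0.02]], [0, [-0.115, -0.35, 0], [-0.015, -0.15, -0.03]], [0, [-0.15, -0.45, 0], [-0.02, -0.18, -0.035]], [0, [-0.18, -0.55, 0], [-0.024, -0.21, -0.04]], [0, [-0.21, -0.65, 0], [-0.028, -0.23, -0.045]], [0, [-0.235, -0.72, -0.005], [-0.03, -0.25, -0.05]], [0, [-0.243, -0.744, -0.006], [-0.03, -0.25, -0.05]], [0, [-0.243, -0.744, -0.006], [-0.03, -0.25, -0.05]]])

```text
t: 27.03
tool_pos: [0.5297, 0.2491, 0.2791]
orientation: [[0.705, 0.033, -0.708], [0.022, -0.999, -0.025], [-0.709, 0.002, -0.706]]
force: [0.3, 0.1, 0.3]
grip_width: 0.0142
gripper_force: 30.0
```

```bash
python3 - <<'E'
from h import *
plan(([.4382,.4465,.26],tgt(9.6,-76)))
E
```

```text
t 27.0 p [0.5297 0.2491 0.2791] yaw 1.8 q [ 0.52  0.69  0.61 -0.41 -2.17  0.97] w 0.0142 g 30.0 F [0.3 0.1 0.3]
   [0.4382, 0.4465, 0.26] shift [-0.155, -0.668, 0.245] turn [-0.056, -0.257, -0.033]
```

Emit:
play_rows(increments=[[0, [-0.02, -0.06, 0.02], [-0.005, -0.03, -0.003]], [0, [-0.04, -0.13, 0.05], [-0.01, -0.06, -0.006]], [0, [-0.06, -0.21, 0.08], [-0.02, -0.1, -0.01]], [0, [-0.08, -0.3, 0.11], [-0.025, -0.14, -0.015]], [0, [-0.1, -0.4, 0.15], [-0.03, -0.17, -0.02]], [0, [-0.12, -0.5, 0.18], [-0.04, -0.2, -0.025]], [0, [-0.14, -0.6, 0.22], [-0.05, -0.23, -0.03]], [0, [-0.15, -0.65, 0.24], [-0.056, -0.257, -0.033]], [0, [-0.155, -0.668, 0.245], [-0.056, -0.257, -0.033]], [0, [-0.155, -0.668, 0.245], [-0.056, -0.257, -0.033]], [0, [-0.155, -0.668, 0.245], [-0.056, -0.257, -0.033]]])

```text
t: 27.95
tool_pos: [0.4398, 0.4442, 0.2619]
orientation: [[0.242, 0.164, -0.956], [0.04, -0.986, -0.159], [-0.969, 0.0, -0.246]]
force: [0.5, 0.5, 0.2]
grip_width: 0.0143
gripper_force: 30.0
```

```bash
python3 - <<'E'
from h import *
plan(([.435,.446,.17],tgt(9.6,-76)),([.435,.446,.14],tgt(9.6,-76)))
o=[]
for n in("side","top"):
    i=get_image(n);a=i["color"][:,:,::-1].copy()
    u=proj(i,[.4445,.409,.12]).astype(int);print(n,u)
    x,y=max(0,u[0]-70),max(0,u[1]-75);o.append(cv2.resize(a[y:y+140,x:x+100],(400,560)));print(x,y)
cv2.imwrite("pics/p1.png",np.hstack(o))
E
```

```text
t 27.9 p [0.4398 0.4442 0.2619] yaw 9.4 q [ 0.68  0.96  0.93 -1.06 -2.56  0.45] w 0.0143 g 30.0 F [0.5 0.5 0.2]
   [0.435, 0.446, 0.17] shift [0.293, -0.009, 0.089] turn [-0.001, -0.002, -0.0]
   [0.435, 0.446, 0.14] shift [0.39, -0.009, 0.114] turn [-0.001, -0.002, -0.0]
side [173 110]
103 35
top [121 216]
51 141
```

View pics/p1.png

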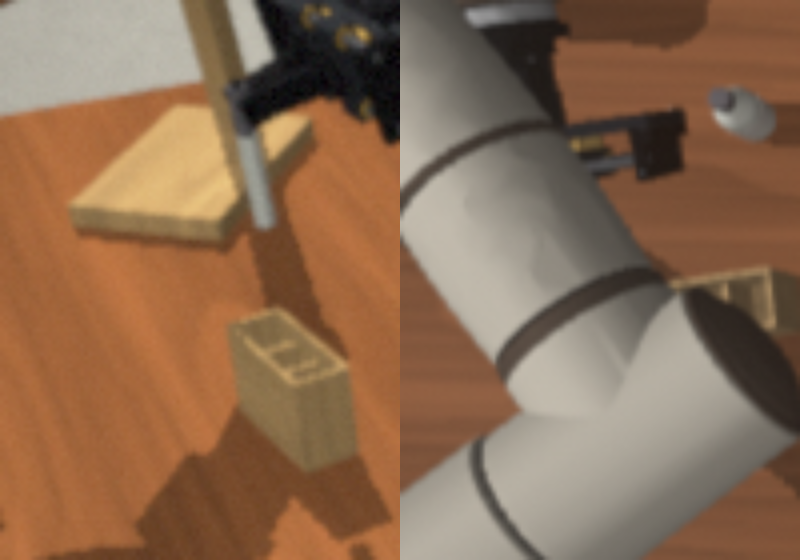

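The side crop shows the pen held nearly upright with its lower end at (262,225), above the far cell. I'll compare that end with the model and check arm clearance at the low pose.

```bash
python3 - <<'E'
from kin import *
k=np.load("k.npy");s=state();sd=get_image("side")
R=Ro.from_matrix(s["orientation"]);p=s["tool_pos"]
dt=tgt(-12.5,10).inv().apply([np.cos(np.radians(12.5)),-np.sin(np.radians(12.5)),0])
off=tgt(-12.5,10).inv().apply([0,0,.0035])
d=R.apply(dt);g=p+R.apply(off);bot=g+.098*d
print("dir",d.round(3),"bottom",bot.round(4),"proj",proj(sd,bot).round(1),"seen 168.5,91;  top",proj(sd,g-.022*d).round(1))
def segs(q):
    h,a2,d4,L,e=k[0],k[2],k[4],k[5],k[7]
    r=rz(q[0]);sh=np.array([0,0,h]);r=r*ry(q[1]);el=sh+r.apply([0,0,a2]);r=r*ry(-q[2]);w=el+r.apply([d4,0,0]);r=r*rx(-q[3])*ry(-q[4]);w2=w+r.apply([0,e,0]);tc=w2+r.apply([L,0,0]);return el,w,w2,tc
for c in([.435,.446],[.448,.371]):
  for z in(.17,.12):
    q=ik(np.r_[c,z],tgt(9.6,-76),k,[s["q"]]).x;print(z,q.round(2))
    for n,x in zip(("el","w","w2","tcp"),segs(q)):print("  ",n,x.round(3))
E
```

```text
dir [ 0.073  0.013 -0.997] bottom [0.4504 0.4461 0.1653] proj [169.6  92.2] seen 168.5,91;  top [161.4  55.1]
0.17 [ 0.71  1.04  0.84 -0.9  -2.45  0.66]
   el [0.368 0.317 0.449]
   w [0.682 0.587 0.367]
   w2 [0.728 0.496 0.244]
   tcp [0.435 0.446 0.17 ]
0.12 [ 0.72  1.09  0.81 -0.84 -2.39  0.74]
   el [0.377 0.33  0.423]
   w [0.682 0.597 0.309]
   w2 [0.728 0.496 0.194]
   tcp [0.435 0.446 0.12 ]
0.17 [ 0.65  0.99  0.7  -0.76 -2.42  0.83]
   el [0.375 0.287 0.471]
   w [0.696 0.532 0.349]
   w2 [0.741 0.421 0.244]
   tcp [0.448 0.371 0.17 ]
0.12 [ 0.66  1.04  0.67 -0.71 -2.36  0.9 ]
   el [0.386 0.299 0.444]
   w [0.697 0.54  0.291]
   w2 [0.741 0.421 0.194]
   tcp [0.448 0.371 0.12 ]
```

```bash
python3 - <<'E'
from h import *
R=tgt(9.6,-76)
plan(*[([.430,.445,z],R) for z in(.26,.22,.18,.14,.113)])
E
```

```text
t 28.1 p [0.4397 0.4444 0.2628] yaw 9.8 q [ 0.68  0.95  0.93 -1.07 -2.56  0.45] w 0.0147 g 30.0 F [ 0.3 -0.1 -0.9]
   [0.43, 0.445, 0.26] shift [0.001, -0.007, 0.033] turn [-0.001, -0.002, 0.0]
   [0.43, 0.445, 0.22] shift [0.13, -0.007, 0.066] turn [-0.001, -0.002, 0.0]
   [0.43, 0.445, 0.18] shift [0.26, -0.007, 0.099] turn [-0.001, -0.002, 0.0]
   [0.43, 0.445, 0.14] shift [0.389, -0.007, 0.131] turn [-0.001, -0.002, 0.0]
   [0.43, 0.445, 0.113] shift [0.476, -0.007, 0.154] turn [-0.001, -0.002, 0.0]
```

Emit:
play_rows(increments=[[0, [0, -0.007, 0.033], [0, 0, 0]], [0, [0, -0.007, 0.033], [0, 0, 0]], [0, [0, -0.007, 0.033], [0, 0, 0]], [0, [0.06, -0.007, 0.049], [0, 0, 0]], [0, [0.13, -0.007, 0.066], [0, 0, 0]], [0, [0.18, -0.007, 0.079], [0, 0, 0]], [0, [0.23, -0.007, 0.091], [0, 0, 0]], [0, [0.28, -0.007, 0.104], [0, 0, 0]], [0, [0.33, -0.007, 0.116], [0, 0, 0]], [0, [0.389, -0.007, 0.131], [0, 0, 0]], [0, [0.43, -0.007, 0.142], [0, 0, 0]], [0, [0.46, -0.007, 0.15], [0, 0, 0]], [0, [0.476, -0.007, 0.154], [0, 0, 0]], [0, [0.476, -0.007, 0.154], [0, 0, 0]], [0, [0.476, -0.007, 0.154], [0, 0, 0]]])

```text
t: 29.35
tool_pos: [0.4287, 0.4465, 0.1119]
orientation: [[0.24, 0.166, -0.956], [0.042, -0.986, -0.161], [-0.97, -0.001, -0.244]]
force: [0.5, 0.5, -0.3]
grip_width: 0.0142
gripper_force: 30.0
```

```bash
python3 - <<'E'
from h import *
R=tgt(9.6,-76)
plan()
sd=get_image("side");cv2.imwrite("pics/p2.png",sd["color"][:,:,::-1])
a=sd["color"].astype(int)
# white barrel pixels near the stand
m=(a.min(2)>110)&(a.max(2)-a.min(2)<40);m[:60]=0;m[140:]=0;m[:,:150]=0;m[:,210:]=0
for b in blobs(m,4):print(b[0],b[1],b[2].min(0),b[2].max(0))
E
```

```text
t 29.4 p [0.4287 0.4465 0.1119] yaw 9.9 q [ 0.73  1.09  0.79 -0.83 -2.37  0.76] w 0.0142 g 30.0 F [ 0.5  0.5 -0.3]
[167.8, 117.8] 38 [165 114] [170 122]
```

The wrist force is near zero, and the barrel pixels stop at the stand's rim, so the pen is in the cell. I'll release and back off along the tool axis.

Emit:
play_rows(increments=[[0.4, [0, 0, 0], [0, 0, 0]], [0.4, [0, 0, 0], [0, 0, 0]], [0.4, [0, 0, 0], [0, 0, 0]], [0.4, [0, 0, 0], [0, 0, 0]], [0.4, [0, 0, 0], [0, 0, 0]], [0.4, [-0.03, 0, -0.05], [0, 0, 0]], [0.4, [-0.07, 0, -0.13], [0, 0, 0]], [0.4, [-0.13, 0, -0.2], [0, 0, 0]], [0.4, [-0.22, 0, -0.25], [0, 0, 0]], [0.4, [-0.33, 0, -0.28], [0, 0, 0]], [0.4, [-0.45, 0, -0.3], [0, 0, 0]], [0.4, [-0.55, 0, -0.3], [0, 0.05, 0]], [0.4, [-0.6, 0.1, -0.3], [0, 0.1, 0]], [0.4, [-0.6, 0.2, -0.3], [0, 0.15, 0]], [0.4, [-0.6, 0.35, -0.3], [0, 0.2, 0]], [0.4, [-0.6, 0.5, -0.3], [0, 0.25, 0]], [0.4, [-0.6, 0.65, -0.3], [0, 0.3, 0]], [0.4, [-0.6, 0.8, -0.3], [0, 0.35, 0]], [0.4, [-0.6, 0.9, -0.3], [0, 0.4, 0]], [0.4, [-0.6, 0.95, -0.3], [0, 0.45, 0]]])

```text
t: 31.07
tool_pos: [0.519, 0.1687, 0.3086]
orientation: [[0.917, 0.165, -0.363], [0.153, -0.986, -0.061], [-0.368, 0.0, -0.93]]
force: [0.4, 0.2, 1.1]
grip_width: 0.0347
gripper_force: 0.0
```

```bash
python3 - <<'E'
from h import *
plan(([.56,-.1,.25],tgt(9.5,0)))
o=[]
t=get_image("top");pens(t);s=get_image("side")
for i,(x,y) in((s,(120,70)),(t,(90,170))):
    a=i["color"][:,:,::-1];o.append(cv2.resize(a[y:y+100,x:x+80],(400,500)))
cv2.imwrite("pics/p3.png",np.hstack(o))
E
```

```text
t 31.1 p [0.519  0.1687 0.3086] yaw 9.5 q [ 0.53  0.41  0.26 -0.13 -1.77  1.2 ] w 0.0347 g 0.0 F [0.4 0.2 1.1]
   [0.56, -0.1, 0.25] shift [0.06, 0.906, 0.187] turn [0.0, 0.18, -0.0]
white [346.4, 172.1] 98 [21.9  4.5] 77.9 [ 0.6166 -0.306   0.008 ]
white [377.3, 175.4] 174 [14.1 14.8] 45.0 [ 0.6072 -0.4105  0.008 ]
white [362.6, 231.6] 51 [18.  3.] 90.0 [ 0.4168 -0.3571  0.008 ]
```

View pics/p3.png

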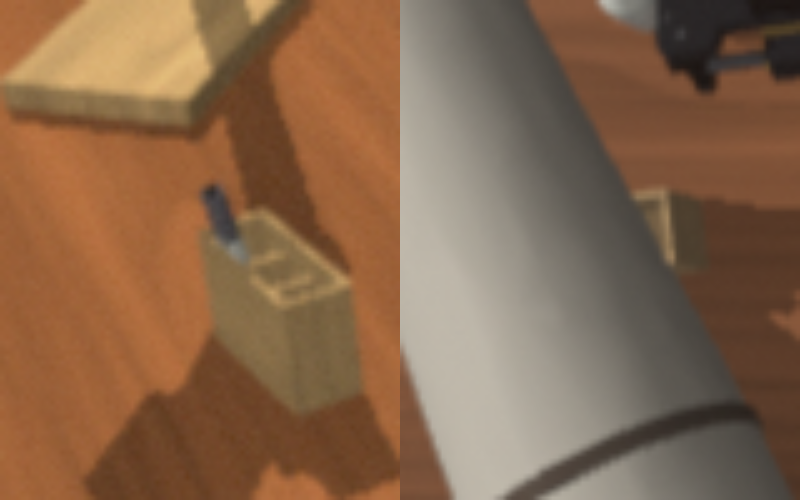

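Pen 1 stands in the far cell at side crop (225,225), and pen 2 hasn't moved. Now for pen 2.

Emit:
play_rows(increments=[[0.5, [0.06, 0.906, 0.187], [0, 0.18, 0]], [0.5, [0.06, 0.906, 0.187], [0, 0.18, 0]], [0.5, [0.06, 0.906, 0.187], [0, 0.18, 0]], [0.5, [0.06, 0.906, 0.187], [0, 0.18, 0]], [0.5, [0.06, 0.906, 0.187], [0, 0.18, 0]], [0.5, [0.06, 0.906, 0.187], [0, 0.18, 0]], [0.5, [0.06, 0.906, 0.187], [0, 0.18, 0]], [0.5, [0.06, 0.906, 0.187], [0, 0.18, 0]], [0.5, [0.06, 0.906, 0.187], [0, 0.18, 0]], [0.5, [0.06, 0.906, 0.187], [0, 0.18, 0]]])

```text
t: 32.0
tool_pos: [0.56, -0.0957, 0.2485]
orientation: [[0.986, 0.166, -0.006], [0.166, -0.986, 0.001], [-0.006, -0.002, -1.0]]
force: [0.5, 0.9, -0.2]
grip_width: 0.0436
gripper_force: 0.0
```

```bash
python3 - <<'E'
from h import *
R=tgt(9.4,10)
plan(([.598,-.3097,.10],R),([.598,-.3097,.0045],R))
E
```

```text
t 32.0 p [ 0.56   -0.0957  0.2485] yaw 9.6 q [ 0.12  0.27 -0.09 -0.   -1.22  1.62] w 0.0436 g 0.0 F [ 0.5  0.9 -0.2]
   [0.598, -0.3097, 0.1] shift [0.01, 0.725, 0.494] turn [-0.001, 0.086, 0.001]
   [0.598, -0.3097, 0.0045] shift [0.011, 0.726, 0.812] turn [-0.001, 0.086, 0.001]
```

Emit:
play_rows(increments=[[0.5, [0.01, 0.725, 0.45], [0, 0.086, 0]], [0.5, [0.01, 0.725, 0.45], [0, 0.086, 0]], [0.5, [0.01, 0.725, 0.45], [0, 0.086, 0]], [0.5, [0.01, 0.725, 0.45], [0, 0.086, 0]], [0.5, [0.01, 0.725, 0.45], [0, 0.086, 0]], [0.5, [0.01, 0.725, 0.45], [0, 0.086, 0]], [0.5, [0.01, 0.725, 0.45], [0, 0.086, 0]], [0.5, [0.01, 0.725, 0.45], [0, 0.086, 0]], [0.5, [0.01, 0.725, 0.45], [0, 0.086, 0]], [0.5, [0.01, 0.725, 0.45], [0, 0.086, 0]]])

```text
t: 32.83
tool_pos: [0.5991, -0.3085, 0.1149]
orientation: [[0.97, 0.169, 0.173], [0.166, -0.986, 0.03], [0.175, -0.0, -0.984]]
force: [0.3, 0.3, 0.2]
grip_width: 0.0434
gripper_force: 0.0
```

```bash
python3 - <<'E'
from h import *
R=tgt(9.4,10)
w=get_image("wrist");a=w["color"].astype(int)
print("expect ends",proj(w,[.576+.002,-.313,.007]),proj(w,[.693,-.294,.007]),"grip",proj(w,[.598,-.3097,.007]))
m=(a.min(2)>150)&(a.max(2)-a.min(2)<40)
for b in blobs(m,150):
    r=cv2.minAreaRect(b[2].astype(np.float32));print(b[0],b[1],np.round(r[1],0),ray(w,b[0],.01).round(4))
plan(([.598,-.3097,.0045],R))
E
```

```text
expect ends [257.67079079 240.44715644] [258.53399129 104.55230791] grip [257.82038069 217.67145871]
[255.2, 194.1] 1376 [88. 16.] [ 0.6183 -0.3039  0.01  ]
[372.1, 221.5] 2257 [49. 63.] [ 0.6119 -0.4075  0.01  ]
t 32.9 p [ 0.5991 -0.3084  0.1152] yaw 9.7 q [-0.27  0.49 -0.08 -0.1  -0.84  2.07] w 0.0435 g 0.0 F [0.4 0.1 0.4]
   [0.598, -0.3097, 0.0045] shift [-0.069, 0.003, 0.363] turn [-0.0, -0.001, 0.003]
```

Emit:
play_rows(increments=[[0.5, [-0.019, 0, 0.1], [0, 0, 0]], [0.5, [-0.038, 0, 0.2], [0, 0, 0]], [0.5, [-0.057, 0, 0.3], [0, 0, 0]], [0.5, [-0.066, 0, 0.345], [0, 0, 0]], [0.5, [-0.069, 0, 0.363], [0, 0, 0]], [0.5, [-0.069, 0, 0.363], [0, 0, 0]], [0, [-0.069, 0, 0.363], [0, 0, 0]], [0, [-0.069, 0, 0.363], [0, 0, 0]], [0, [-0.069, 0, 0.363], [0, 0, 0]], [0, [-0.069, 0, 0.363], [0, 0, 0]], [0, [-0.069, 0, 0.363], [0, 0, 0]], [0, [-0.069, 0, 0.363], [0, 0, 0]], [0, [-0.069, 0, 0.363], [0, 0, 0]], [0, [-0.069, 0, 0.363], [0, 0, 0]], [0, [-0.069, 0, 0.363], [0, 0, 0]]])

```text
t: 34.13
tool_pos: [0.5968, -0.3104, 0.003]
orientation: [[0.971, 0.166, 0.172], [0.164, -0.986, 0.03], [0.174, -0.001, -0.985]]
force: [-0.6, 1.6, 3.1]
grip_width: 0.0144
gripper_force: 29.8
```

```bash
python3 - <<'E'
from h import *
plan(([.597,-.31,.10],tgt(9.4,10)),([.57,-.08,.26],tgt(9.5,-15)))
E
```

```text
t 34.1 p [ 0.5968 -0.3104  0.003 ] yaw 9.6 q [-0.28  0.62 -0.17 -0.13 -0.62  2.11] w 0.0144 g 29.8 F [-0.6  1.6  3.1]
   [0.597, -0.31, 0.1] shift [0.057, -0.001, -0.318] turn [-0.001, -0.0, 0.001]
   [0.57, -0.08, 0.26] shift [0.188, -0.773, -0.836] turn [-0.0, -0.209, 0.001]
```

Emit:
play_rows(increments=[[0, [0.015, 0, -0.08], [0, 0, 0]], [0, [0.035, 0, -0.18], [0, 0, 0]], [0, [0.055, 0, -0.29], [0, 0, 0]], [0, [0.07, -0.05, -0.38], [0, 0, 0]], [0, [0.09, -0.12, -0.45], [0, -0.02, 0]], [0, [0.11, -0.2, -0.52], [0, -0.05, 0]], [0, [0.13, -0.3, -0.6], [0, -0.09, 0]], [0, [0.15, -0.4, -0.68], [0, -0.13, 0]], [0, [0.17, -0.5, -0.75], [0, -0.16, 0]], [0, [0.18, -0.6, -0.8], [0, -0.19, 0]], [0, [0.185, -0.69, -0.83], [0, -0.209, 0]], [0, [0.188, -0.75, -0.836], [0, -0.209, 0]], [0, [0.188, -0.773, -0.836], [0, -0.209, 0]], [0, [0.188, -0.773, -0.836], [0, -0.209, 0]]])

```text
t: 35.3
tool_pos: [0.5697, -0.0786, 0.2591]
orientation: [[0.952, 0.168, -0.257], [0.163, -0.986, -0.042], [-0.261, -0.002, -0.965]]
force: [-0.5, 0.3, -0.0]
grip_width: 0.0144
gripper_force: 29.8
```

```bash
python3 - <<'E'
from h import *
plan(([.53,.19,.28],tgt(9.6,-45)))
E
```

```text
t 35.3 p [ 0.5697 -0.0786  0.2591] yaw 9.7 q [ 0.15  0.42  0.12  0.   -1.54  1.59] w 0.0144 g 29.8 F [-0.5  0.3 -0. ]
   [0.53, 0.19, 0.28] shift [0.002, -0.905, -0.071] turn [-0.0, -0.249, 0.001]
```

Emit:
play_rows(increments=[[0, [0, -0.07, -0.01], [0, -0.02, 0]], [0, [0, -0.16, -0.02], [0, -0.05, 0]], [0, [0, -0.26, -0.03], [0, -0.08, 0]], [0, [0, -0.37, -0.03], [0, -0.11, 0]], [0, [0, -0.48, -0.04], [0, -0.14, 0]], [0, [0, -0.59, -0.05], [0, -0.17, 0]], [0, [0, -0.7, -0.06], [0, -0.2, 0]], [0, [0, -0.8, -0.07], [0, -0.23, 0]], [0, [0.002, -0.88, -0.071], [0, -0.249, 0]], [0, [0.002, -0.905, -0.071], [0, -0.249, 0]], [0, [0.002, -0.905, -0.071], [0, -0.249, 0]]])

```text
t: 36.22
tool_pos: [0.531, 0.1894, 0.2784]
orientation: [[0.696, 0.167, -0.698], [0.118, -0.986, -0.118], [-0.708, -0.001, -0.706]]
force: [-0.2, -1.3, -0.8]
grip_width: 0.0144
gripper_force: 29.8
```

```bash
python3 - <<'E'
from h import *
plan(([.4426,.370,.26],tgt(9.6,-76)))
E
```

```text
t 36.2 p [0.531  0.1894 0.2784] yaw 9.7 q [ 0.49  0.67  0.52 -0.28 -2.16  1.18] w 0.0144 g 29.8 F [-0.2 -1.3 -0.8]
   [0.4426, 0.37, 0.26] shift [-0.09, -0.643, 0.178] turn [-0.0, -0.258, 0.0]
```

Emit:
play_rows(increments=[[0, [-0.01, -0.06, 0.02], [0, -0.03, 0]], [0, [-0.02, -0.13, 0.04], [0, -0.06, 0]], [0, [-0.03, -0.21, 0.06], [0, -0.1, 0]], [0, [-0.045, -0.3, 0.085], [0, -0.14, 0]], [0, [-0.06, -0.4, 0.11], [0, -0.17, 0]], [0, [-0.07, -0.5, 0.14], [0, -0.2, 0]], [0, [-0.085, -0.58, 0.16], [0, -0.23, 0]], [0, [-0.09, -0.63, 0.178], [0, -0.258, 0]], [0, [-0.09, -0.643, 0.178], [0, -0.258, 0]], [0, [-0.09, -0.643, 0.178], [0, -0.258, 0]], [0, [-0.09, -0.643, 0.178], [0, -0.258, 0]], [0, [-0.09, -0.643, 0.178], [0, -0.258, 0]]])

```text
t: 37.22
tool_pos: [0.4437, 0.368, 0.2631]
orientation: [[0.243, 0.164, -0.956], [0.042, -0.986, -0.159], [-0.969, -0.001, -0.247]]
force: [0.6, -0.1, -0.3]
grip_width: 0.0143
gripper_force: 29.8
```

```bash
python3 - <<'E'
from h import *
sd=get_image("side");s=state()
R=Ro.from_matrix(s["orientation"]);p=s["tool_pos"];G=tgt(9.6,10)
d=R.apply(G.inv().apply([np.cos(np.radians(9.6)),np.sin(np.radians(9.6)),0]));g=p+R.apply(G.inv().apply([0,0,.004]));b=g+.0965*d
print("dir",d.round(3),"bottom",b.round(4),"proj bottom",proj(sd,b).round(1),"grip",proj(sd,g).round(1))
a=sd["color"].astype(int)
x0,y0=map(int,proj(sd,b));win=a[y0-35:y0+8,x0-12:x0+12]
for y in range(y0-30,y0+7,3):
    r=a[y,x0-14:x0+14];print(y,"".join("W" if v.min()>100 and v.max()-v.min()<45 else "d" if v.max()<110 and v.max()-v.min()<30 else "." for v in r),x0-14)
plan(*[([.4426,.370,z],tgt(9.6,-76)) for z in(.26,.22,.18,.14,.113)])
E
```

```text
dir [ 0.073  0.014 -0.997] bottom [0.4545 0.3702 0.1671] proj bottom [178.4 101.6] grip [172.   71.3]
71 ......WWddddddddddd......... 164
74 ......WWWddddd.............. 164
77 .......WWWWW................ 164
80 ........WWWWW............... 164
83 ........WWWWW............... 164
86 .........WWWWW.............. 164
89 .........WWWWW.............. 164
92 ..........ddddd............. 164
95 ...........ddddd............ 164
98 ...........ddddd............ 164
101 ............dddd............ 164
104 ............................ 164
107 ............................ 164
t 37.3 p [0.4435 0.3682 0.2631] yaw 9.8 q [ 0.63  0.89  0.76 -0.89 -2.54  0.66] w 0.0145 g 29.8 F [0.4 0.7 0.1]
   [0.4426, 0.37, 0.26] shift [0.009, -0.006, 0.004] turn [-0.001, -0.002, 0.0]
   [0.4426, 0.37, 0.22] shift [0.139, -0.006, 0.037] turn [-0.001, -0.002, 0.0]
   [0.4426, 0.37, 0.18] shift [0.268, -0.006, 0.07] turn [-0.001, -0.002, 0.0]
   [0.4426, 0.37, 0.14] shift [0.397, -0.006, 0.103] turn [-0.001, -0.002, 0.0]
   [0.4426, 0.37, 0.113] shift [0.484, -0.006, 0.125] turn [-0.001, -0.002, 0.0]
```

The pen's lower end at (178,102) matches the prediction. I'll lower it in.

Emit:
play_rows(increments=[[0, [0.009, -0.006, 0.004], [0, 0, 0]], [0, [0.07, -0.006, 0.02], [0, 0, 0]], [0, [0.139, -0.006, 0.037], [0, 0, 0]], [0, [0.19, -0.006, 0.05], [0, 0, 0]], [0, [0.24, -0.006, 0.063], [0, 0, 0]], [0, [0.29, -0.006, 0.076], [0, 0, 0]], [0, [0.34, -0.006, 0.089], [0, 0, 0]], [0, [0.397, -0.006, 0.103], [0, 0, 0]], [0, [0.44, -0.006, 0.114], [0, 0, 0]], [0, [0.468, -0.006, 0.121], [0, 0, 0]], [0, [0.468, -0.006, 0.121], [0, 0, 0]], [0, [0.468, -0.006, 0.121], [0, 0, 0]]])

```text
t: 38.27
tool_pos: [0.4414, 0.3713, 0.1163]
orientation: [[0.239, 0.166, -0.957], [0.041, -0.986, -0.161], [-0.97, -0.001, -0.242]]
force: [-0.5, 0.4, 0.1]
grip_width: 0.0144
gripper_force: 29.8
```

```bash
python3 - <<'E'
from h import *
sd=get_image("side");plan();a=sd["color"].astype(int)
for y in range(95,160,3):
    r=a[y,150:215];print(y,"".join("W" if v.min()>100 and v.max()-v.min()<45 else "d" if v.max()<110 and v.max()-v.min()<30 else "." for v in r))
print([proj(sd,[x,y,.08]).round(0).tolist() for x,y in((.458,.473),(.478,.353),(.431,.346),(.411,.464))])
E
```

```text
t 38.3 p [0.4416 0.3714 0.1171] yaw 9.9 q [ 0.66  1.04  0.65 -0.7  -2.34  0.91] w 0.0144 g 29.8 F [ 0.8 -0.5  1. ]
95 .................................ddddddddd..ddddddddddddddddddddd
98 ..................................dddddddddddddddddd......ddddddd
101 ....................................ddddddddddddddd.dddd...dddddd
104 ...................................dddddddddddddddddddddddddddddd
107 ...............................dddddddddddddddddddddddddddddddddd
110 ...........dddd...........ddddddddddddddddddddddddddddddddddddddd
113 ............dddd........WWWWWdddddddddddddddd......dddddddddddddd
116 .............ddddd.......WWddddddddddd...............ddd..ddddddd
119 ...............WWWW......WWWdddddd...........................dddd
122 ..................W.......WWWWW...............................ddd
125 ..........................WWWWWW.................................
128 ...........................WWWWW.................................
131 .................................................................
134 .................................................................
137 .................................................................
140 .................................................................
143 .................................................................
146 .................................................................
149 .................................................................
152 .................................................................
155 .................................................................
158 .................................................................
[[173.0, 113.0], [191.0, 128.0], [177.0, 133.0], [160.0, 117.0]]
```

Emit:
play_rows(increments=[[0.4, [0, 0, 0], [0, 0, 0]], [0.4, [0, 0, 0], [0, 0, 0]], [0.4, [0, 0, 0], [0, 0, 0]], [0.4, [0, 0, 0], [0, 0, 0]], [0.4, [0, 0, 0], [0, 0, 0]], [0.4, [-0.03, 0, -0.05], [0, 0, 0]], [0.4, [-0.07, 0, -0.13], [0, 0, 0]], [0.4, [-0.13, 0, -0.2], [0, 0, 0]], [0.4, [-0.22, 0, -0.25], [0, 0, 0]], [0.4, [-0.33, 0, -0.28], [0, 0, 0]], [0.4, [-0.45, 0, -0.3], [0, 0, 0]], [0.4, [-0.55, 0, -0.3], [0, 0.05, 0]], [0.4, [-0.6, 0.1, -0.3], [0, 0.1, 0]], [0.4, [-0.6, 0.2, -0.3], [0, 0.15, 0]], [0.4, [-0.6, 0.35, -0.3], [0, 0.2, 0]], [0.4, [-0.6, 0.5, -0.3], [0, 0.25, 0]], [0.4, [-0.6, 0.65, -0.3], [0, 0.3, 0]], [0.4, [-0.6, 0.8, -0.3], [0, 0.35, 0]], [0.4, [-0.6, 0.9, -0.3], [0, 0.4, 0]], [0.4, [-0.6, 0.95, -0.3], [0, 0.45, 0]]])

```text
t: 39.98
tool_pos: [0.5319, 0.0929, 0.3138]
orientation: [[0.917, 0.163, -0.363], [0.151, -0.987, -0.061], [-0.368, 0.001, -0.93]]
force: [-0.4, 0.4, -0.2]
grip_width: 0.0348
gripper_force: 0.0
```

Emit:
play_rows(increments=[[0.5, [-0.4, 0.7, 0], [0, 0.15, 0]], [0.5, [-0.4, 0.7, 0], [0, 0.15, 0]], [0.5, [-0.4, 0.7, 0], [0, 0.15, 0]], [0.5, [-0.4, 0.7, 0], [0, 0.15, 0]], [0.5, [-0.4, 0.7, 0], [0, 0.15, 0]], [0.5, [-0.4, 0.7, 0], [0, 0.15, 0]], [0.5, [-0.4, 0.7, 0], [0, 0.15, 0]], [0.5, [-0.4, 0.7, 0], [0, 0.15, 0]], [0.5, [-0.4, 0.7, 0], [0, 0.15, 0]], [0.5, [-0.4, 0.7, 0], [0, 0.15, 0]]])

```text
t: 40.82
tool_pos: [0.4569, -0.1275, 0.357]
orientation: [[0.984, 0.167, -0.068], [0.167, -0.986, -0.01], [-0.069, -0.002, -0.998]]
force: [-0.5, 0.6, 0.5]
grip_width: 0.0437
gripper_force: 0.0
```

```bash
python3 - <<'E'
from h import *
plan();s=get_image("side");t=get_image("top");a=s["color"].astype(int)
for y in range(98,134,3):
    r=a[y,150:215];print(y,"".join("W" if v.min()>100 and v.max()-v.min()<45 else "d" if v.max()<110 and v.max()-v.min()<30 else "." for v in r))
for n,i in(("top",t),("side",s)):
    o=cv2.imread(f"pics/{n}0.png")[:,:,::-1];d=cv2.absdiff(i["color"],o).max(2)
    P={"jar":(.552,.063,.03),"tin":(.551,-.063,.01),"glue":(.605,.393,.06),"tape":(.604,-.41,.016),"pen1_old":(.6325,-.1865,.007),"pen2_old":(.6355,-.3035,.007),"spools":(.682,.007,.04),"tray":(.4415,-.395,.01),"stand":(.4445,.409,.09)}
    for m,p in P.items():
        u,v=proj(i,p).astype(int);print(n,m,(u,v),"chg",int((d[v-6:v+7,u-6:u+7]>35).sum()))
E
```

```text
t 40.8 p [ 0.4569 -0.1275  0.357 ] yaw 9.6 q [ 0.07  0.09 -0.06  0.   -1.49  1.66] w 0.0437 g 0.0 F [-0.5  0.6  0.5]
98 .................................................................
101 .................................................................
104 .................................................................
107 .............d...................................................
110 ...........dddd..................................................
113 ............dddd.................................................
116 .............ddddd...............................................
119 ...............WWWW..WWWWWW......................................
122 ......................WWWWWW.....................................
125 .......................WWWWWW....................................
128 .........................WWWWW...................................
131 .................................................................
top jar (np.int64(236), np.int64(188)) chg 123
top tin (np.int64(274), np.int64(189)) chg 83
top glue (np.int64(135), np.int64(168)) chg 0
top tape (np.int64(377), np.int64(175)) chg 0
top pen1_old (np.int64(311), np.int64(166)) chg 109
top pen2_old (np.int64(345), np.int64(166)) chg 135
top spools (np.int64(254), np.int64(149)) chg 51
top tray (np.int64(374), np.int64(224)) chg 0
top stand (np.int64(124), np.int64(217)) chg 5
side jar (np.int64(252), np.int64(186)) chg 0
side tin (np.int64(273), np.int64(220)) chg 0
side glue (np.int64(223), np.int64(118)) chg 0
side tape (np.int64(378), np.int64(316)) chg 0
side pen1_old (np.int64(327), np.int64(242)) chg 158
side pen2_old (np.int64(358), np.int64(276)) chg 158
side spools (np.int64(304), np.int64(182)) chg 56
side tray (np.int64(304), np.int64(344)) chg 0
side stand (np.int64(174), np.int64(119)) chg 52
```

Both pens stand in the cells, and the bystanders show no change in the side view. One last numeric check on the scissors and spools.

```bash
python3 - <<'E'
from h import *
t=get_image("top");o=cv2.imread("pics/top0.png")[:,:,::-1];d=cv2.absdiff(t["color"],o).max(2)
m=d>25;m[:115]=0;m[260:]=0;m[:,340:][:195]=0;m[:,415:]=0
for b in blobs(m,5):
    if b[0][0]>345 or b[0][1]<175: print("top",b[0],b[1],"min",ray(t,b[2].min(0),.012).round(3)[:2],"max",ray(t,b[2].max(0),.012).round(3)[:2])
s=get_image("side");d=cv2.absdiff(s["color"],cv2.imread("pics/side0.png")[:,:,::-1]).max(2)>25
for b in blobs(d,10): print("side",b[0],b[1],ray(s,b[0],.012).round(3)[:2])
E
```

```text
top [245.1, 152.1] 89 min [0.696 0.054] max [0.658 0.022]
top [170.4, 163.9] 178 min [0.685 0.313] max [0.581 0.271]
top [237.0, 162.0] 9 min [0.644 0.079] max [0.644 0.052]
top [160.4, 173.0] 18 min [0.611 0.333] max [0.591 0.312]
top [359.5, 208.5] 25 min [ 0.508 -0.342] max [ 0.482 -0.352]
top [387.1, 222.5] 114 min [ 0.496 -0.429] max [ 0.394 -0.453]
top [369.2, 213.9] 9 min [ 0.485 -0.375] max [ 0.465 -0.382]
top [362.7, 227.1] 133 min [ 0.481 -0.342] max [ 0.386 -0.37 ]
top [380.6, 235.3] 7 min [ 0.41  -0.413] max [ 0.4  -0.42]
top [387.0, 236.0] 5 min [ 0.41  -0.436] max [ 0.397 -0.436]
side [79.9, 30.0] 1601 [0.313 1.695]
side [255.0, 58.5] 6726 [0.976 0.922]
side [62.1, 43.1] 50 [0.206 1.529]
side [14.8, 161.9] 1779 [-0.039  0.512]
side [164.6, 114.7] 86 [0.456 0.595]
side [174.9, 123.0] 76 [0.471 0.522]
side [242.2, 144.3] 251 [0.625 0.295]
side [177.1, 162.4] 25 [0.406 0.29 ]
side [189.3, 173.3] 48 [0.421 0.221]
side [296.0, 178.5] 199 [0.689 0.062]
side [118.3, 171.2] 27 [0.236 0.324]
side [215.9, 194.0] 336 [0.456 0.098]
side [309.4, 190.2] 222 [ 0.696 -0.001]
side [114.8, 274.3] 7839 [ 0.148 -0.064]
side [35.2, 238.4] 3139 [-0.005  0.134]
side [251.6, 244.2] 540 [ 0.463 -0.115]
side [327.7, 242.8] 598 [ 0.629 -0.192]
side [267.4, 283.5] 573 [ 0.443 -0.236]
side [357.9, 278.0] 651 [ 0.629 -0.31 ]
side [3.2, 291.4] 64 [-0.077 -0.006]
side [5.4, 307.0] 77 [-0.074 -0.052]
side [297.1, 327.8] 742 [ 0.446 -0.359]
side [5.6, 321.5] 92 [-0.074 -0.09 ]
side [3.2, 361.4] 358 [-0.079 -0.181]
side [312.1, 364.6] 874 [ 0.432 -0.436]
```

Both scissors lie within the tray (x 0.39–0.51), both spools are in the basket, and both pens are in the stand. Handing in.

```bash
python3 -c "
from bench import *
print(finish_job())"
```

```text
the job is handed in; nothing more can be done
None
```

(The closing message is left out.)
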